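# Pack a tube level on two stands and lay the cross piece

## Task

Set up a cross joint for drilling on the two steel stands of the bolted-down rail: stand the catch cup upright on the rail midway between the stands, and lay one wooden packing block on the middle of each stand, the thick one or the thin one, whichever way makes the two block tops level. Then lay the rectangular tube flat across both blocks, along the rail and centred above it, and last lay the steel bar offcut flat on top of the tube, square across its middle, directly over the cup. Let go of everything and leave the tape measure and the black tape roll where they are.

Things in the scene. Friction and masses are not known exactly. Their poses are not given: they have to be found in the camera images.
- rail: Flat dark steel bar fixed to the bench, 80 x 290 x 6 mm, carrying both stands. Origin: centre of its underside, on the bench (z = 0); the point midway between the stands lies straight above it. x across the rail, y along it, z up. The stands stand on its axis, 100 mm either side of the origin; which is on which side changes.
- stand_low: The lower fixed steel stand: foot, short column and flat square top plate 64 x 64 mm. Origin: centre of its foot's underside, on the rail's top (6 mm above the bench); its top face is 25 mm above the origin. Axes parallel to the rail's.
- stand_tall: The taller fixed steel stand, same top plate 64 x 64 mm. Origin: centre of its foot's underside, on the rail's top; its top face is 50 mm above the origin. Axes parallel to the rail's.
- packing_thick: Loose wooden packing block, 50 x 50 mm and 45 mm high. Origin: centre of its underside; x, y along its sides, z up.
- packing_thin: Loose wooden packing block, 50 x 50 mm and 20 mm high. Origin: centre of its underside; x, y along its sides, z up.
- catch_cup: Loose round yellow plastic cup, open at the top, 66 mm across and 46 mm high, stands upright at the start; light and rigid, can be gripped across the outside. Origin: centre of its underside; z up. Fits between the stands with 38 mm to spare on either side.
- rect_tube: Loose bright aluminium rectangular hollow tube, 40 mm wide (x), 260 mm long (y), 20 mm high (z), lying on its wide face. Origin: centre of its underside; y along its length, z up.
- bar_offcut: Loose solid steel bar offcut, 20 mm wide (x), 85 mm long (y), 12 mm high (z). Origin: centre of its underside; y along its length, z up.
- tape_measure: Bystander: orange tape measure, 37 x 85 x 60 mm. Origin: centre of its underside. Leave it alone.
- tape_roll: Bystander: roll of black adhesive tape lying flat, 62 mm diameter, 19 mm high. Origin: centre of its underside. Leave it alone.
Things that resemble listed ones, but are neither listed nor needed, are in the scene too. Several things look just like the bar_offcut: the one meant starts farthest to the robot's left.

How it is judged:
By the outcome, as a careful person would: the job done as asked, in the order asked, and still so for the second after the job is handed in, with the robot touching nothing.
It also fails if it takes over 122 s, if anything falls off the work surface, if the arm or the gripper's body presses on something with over 40 N, if the wrist force passes 120 N, or if a joint passes its speed limit or range.

## Robot

A 7-joint arm with a two-finger parallel gripper is mounted at the origin on the work surface; the furniture and walls round the work are solid. World frame = base frame: x ahead of the robot, y to its left, z up, the work surface at z = 0. Lengths are in m, angles in rad, forces in N, time in s.
With the tool pointing down it reaches from about 0.4 to 0.85 m from the base axis. Payload 4.5 kg.
Tool frame: the origin (TCP) lies on the centre line of the jaws, within the pads' length; the fingertips stand 11 mm ahead of it and the grasp point (between the pads) lies 8 mm behind it; z points along the fingers, y is the line along which they close (so a half turn about z gives the same grasp; the last joint's range is limited). The gripper opens to 88 mm and grips with 3 to 60 N. Pads are 18 mm wide; open, the fingers measure 123 mm over their backs; the gripper's body (75 mm by 187 mm) begins 45 mm behind the grasp point.
Start: joints at [1.182, 0.689, -0.195, 1.565, 0.157, 0.902, -0.215], TCP at [0.256, -0.57, 0.25] pointing down, gripper open.
Joint ranges: [-3.01, 3.01], [-0.46, 2.08], [-1.47, 1.51], [0.13, 2.56], [-1, 4.14], [0.04, 2.09], [-2.66, 2.66]. Speed limits (rad/s): [2.57, 2.57, 3.14, 3.14, 3.14, 3.14, 3.14].

## Interface

Orientations are given as a unit quaternion [x, y, z, w].
In Python, from plant import * gives the robot as it stands. The module is installed in compiled form; this text tells all that it offers.
- The arm moves only by the tool send_rows, never from a script. Its argument "motion" is a list of rows, each an object of numbers: "x", "y", "z": the shift along the tool's x, y, z in cm; "rx", "ry", "rz": the turn, a rotation vector about the tool's x, y, z in rad; "jaw": the finger opening in cm, from 0 to 8.81. In form: [{"x": .., "y": .., "z": .., "rx": .., "ry": .., "rz": .., "jaw": ..}, ...]. A call has exactly 5 rows; each row shifts and turns the commanded pose from where the row before left it, along the tool's axes as they then stand; what a row does not reach is not made up. A row lasts 1/10 s, in which the tool goes at most 50 mm and 8.59 degrees, less where a joint would pass 70% of its speed; a pose out of reach is approached as far as the arm can. A call is refused whole if a number of a shift passes 5 or a number of a turn 0.15, either way. A call with a gripper value outside its range is refused whole. The fingers move at their own pace and stop on an object; "grip_force" is the grip in N (left out, the last holds). Time passes only in rows, so rows that do not move let the fingers close, or fill a call up. It gives the time, the measured TCP pose, the force, the opening and the grip force at its end, in the units of the state.
- get_state(): the state, without advancing time (a new reading comes with each control period).
- snapshot(name): name is "side" or "top" or "wrist"; returns a dict with "img" (384x512x3 uint8, red, green, blue), "vertical_fov" (degrees; the focal length in pixels is half the picture's height over the tangent of half this angle, whatever the lens; pixels are square), "cx", "cy" (the principal point, pixels), "extrinsics" (4x4, takes a point from camera to world coordinates). Camera axes: x right, y up, looking along -z (the intrinsics and any distortion apply to the point x, -y, -z); pixel columns grow to the right and rows downward; lengths in m; the calibration is good to about 2 mm. A picture is of the moment at which its call begins. There is no depth.
- finish_job(): hands the job in; it is judged then, once.
The state is a dict: "clock": time; "q": joint angles; "qd": joint speeds; "joint_torque": joint torques, N m; "tool_pos": TCP position; "eef_rot": TCP orientation; "contact_force": force on the tool from outside, world axes, zero at the start; "moment": the same for the moment, N m; "opening": opening from 0.0 (shut) to 1.0 (fully open); "finger_force": force on a finger pad.
Only numpy, scipy, OpenCV 4.12 (cv2) and the standard library are available. Lean on these libraries where they do the work, as an engineer would, in place of code of your own. Each camera call takes 0.05 s, during which the arm holds its last target. There are 200 camera calls.

## Working session

There is one attempt and no reset: what is moved stays moved. The work goes in short steps, Python scripts to look and compute and a tool call to move; the robot and the scene stay as the last step left them, time stands still between calls to the robot, and variables do not carry over. Pictures are saved under pics/ and viewed, at most 14 in all, crops included, and the job is handed in when it is done.

Besides the shell and the picture viewer there is one more tool, called after "Request:" by a JSON object that holds its "fn" and its "kwargs", one argument or row to a line. send_rows: Moves the arm, as the interface text tells. Its arguments: {"type":"object","properties":{"motion":{"type":"array"},"grip_force":{"type":"number"}},"required":["motion"]}

```bash
mkdir -p pics; cat > h.py <<'E'
from plant import *
import numpy as np, cv2
from scipy.spatial.transform import Rotation as R
def snap(n,f=None):
    s=snapshot(n); 
    if f: cv2.imwrite('pics/'+f,cv2.cvtColor(s['img'],cv2.COLOR_RGB2BGR))
    return s
def ray(s,px,z):
    px=np.atleast_2d(np.array(px,float)); f=s['img'].shape[0]/2/np.tan(np.radians(s['vertical_fov'])/2)
    E=np.array(s['extrinsics']); d=np.c_[(px[:,0]-s['cx'])/f,-(px[:,1]-s['cy'])/f,-np.ones(len(px))]@E[:3,:3].T
    return E[:3,3]+d*((z-E[2,3])/d[:,2])[:,None]
def proj(s,P):
    P=np.atleast_2d(P);E=np.array(s['extrinsics']);f=s['img'].shape[0]/2/np.tan(np.radians(s['vertical_fov'])/2)
    c=(P-E[:3,3])@E[:3,:3]; return np.c_[s['cx']-f*c[:,0]/c[:,2],s['cy']+f*c[:,1]/c[:,2]]
E
python3 - <<'E'
from h import *
for n in ('top','side','wrist'):
    s=snap(n,n+'0.png'); print(n,[ (k,np.round(v,4).tolist()) for k,v in s.items() if k!='img'])
print(get_state())
a=[cv2.imread(f'pics/{n}0.png') for n in('side','wrist')]
cv2.imwrite('pics/top0b.png',cv2.resize(cv2.imread('pics/top0.png'),(800,600)))
cv2.imwrite('pics/sw.png',cv2.resize(np.hstack(a),(800,300)))
E
```

```text
top [('vertical_fov', 44.7514), ('cx', 260.5848), ('cy', 193.0284), ('extrinsics', [[0.0038, 0.9853, -0.1707, 0.2399], [-1.0, 0.0049, 0.0061, -0.0154], [0.0068, 0.1706, 0.9853, 1.421], [0.0, 0.0, 0.0, 1.0]])]
side [('vertical_fov', 57.6969), ('cx', 259.1824), ('cy', 195.4156), ('extrinsics', [[-0.9913, 0.0636, -0.1149, 0.3371], [-0.1307, -0.3936, 0.9099, 1.0909], [0.0126, 0.9171, 0.3985, 0.517], [0.0, 0.0, 0.0, 1.0]])]
wrist [('vertical_fov', 69.6063), ('cx', 255.9186), ('cy', 194.4367), ('extrinsics', [[0.4096, 0.8637, 0.2938, 0.3335], [-0.9123, 0.3883, 0.1304, -0.5368], [-0.0015, -0.3215, 0.9469, 0.3844], [0.0, 0.0, 0.0, 1.0]])]
{'clock': 0.15, 'q': array([ 1.18183691,  0.68979514, -0.19455005,  1.56603358,  0.15728959,
        0.90250922, -0.21508567]), 'qd': array([-0.00044436, -0.00092754,  0.00042412, -0.00464824,  0.00100716,
       -0.00090008,  0.00230311]), 'joint_torque': array([-1.44052807e-03, -5.27862239e+01, -1.26832299e+00, -1.53586847e+01,
       -5.24471223e-02,  3.89562527e-03,  1.14113336e-04]), 'tool_pos': array([ 0.25622803, -0.56958516,  0.24911153]), 'eef_rot': array([ 9.77733550e-01,  2.09849100e-01, -1.79035425e-04, -6.53964460e-04]), 'contact_force': array([-0.04513792, -0.04201778, -0.66694363]), 'moment': array([-0.02626852, -0.00078971, -0.04027237]), 'finger_force': 0.0, 'opening': 0.9962733425506941}
```

View pics/top0b.png

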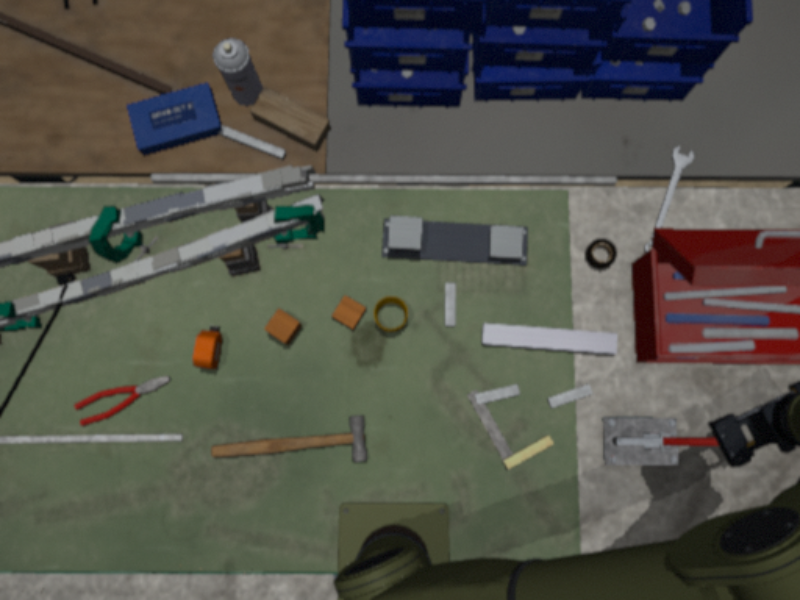

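View pics/sw.png

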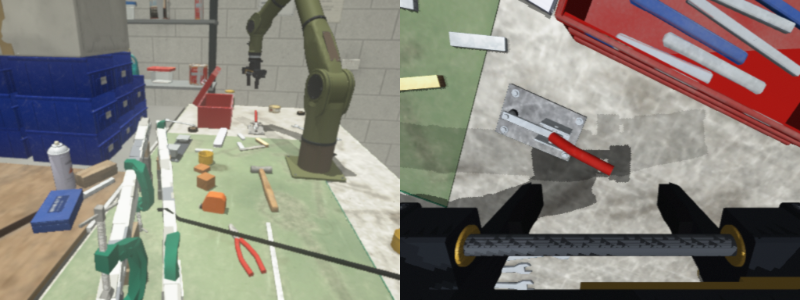

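Top view (800x600 scale): the rail is at (455,242), with stands at (405,234) and (506,243). The wooden blocks are at (283,327) and (349,312), the cup at (391,315), and the tube at (550,338). Things that could be taken for the offcut: (450,304), (497,394), (570,397), and a yellow one at (528,452). The one farthest left is (450,304). The tape roll is at (601,253) and the tape measure at (207,349).

```bash
python3 - <<'E'
from h import *
s=snap('top'); d=snap('side'); np.save('s.npy',s,allow_pickle=True)
im=s['img']; hsv=cv2.cvtColor(im,cv2.COLOR_RGB2HSV)
def comps(m,lo=40):
    n,l,st,c=cv2.connectedComponentsWithStats(m.astype(np.uint8))
    for i in range(1,n):
        if st[i,4]>lo and 120<c[i,0]<410 and 130<c[i,1]<300:
            cn=cv2.findContours((l==i).astype(np.uint8),0,2)[0][0]; r=cv2.minAreaRect(cn)
            P=ray(s,cv2.boxPoints(r),0.02)[:,:2]
            print(np.round(c[i],1),st[i,4],'w',np.round(ray(s,c[i],0.02)[0,:2],3),'size',np.round([np.linalg.norm(P[1]-P[0]),np.linalg.norm(P[2]-P[1])],3),'ang01',np.round(np.degrees(np.arctan2(*(P[1]-P[0])[::-1])),1))
H,S,V=cv2.split(hsv)
print('orange/yellow');comps((S>140)&(H<28)&(V>60))
print('bright');comps((S<45)&(V>140))
print('grey');comps((S<45)&(V>100)&(V<=200),100)
a=cv2.resize(im[130:270,120:420],None,fx=2.6,fy=2.6,interpolation=cv2.INTER_CUBIC)
p=proj(d,[[.5,0,.0]])[0].astype(int);print(p)
b=cv2.resize(d['img'][p[1]-50:p[1]+40,p[0]-100:p[0]+100],(780,230),interpolation=cv2.INTER_CUBIC)
b=cv2.resize(d['img'][150:262,190:410],(780,398*780//780)) [:230] if 0 else b
cv2.imwrite('pics/c1.png',cv2.cvtColor(np.vstack([a[:,:780],b]),cv2.COLOR_RGB2BGR))
E
```

```text
orange/yellow
[223.  199.6] 255 w [0.462 0.09 ] size [0.048 0.05 ] ang01 -29.7
[249.9 198.9] 137 w [0.464 0.008] size [0.064 0.065] ang01 -89.7
[180.3 208.4] 267 w [0.434 0.219] size [0.049 0.05 ] ang01 -31.8
[131. 223.] 312 w [0.389 0.366] size [0.073 0.042] ang01 -10.4
bright
[372.8 137.3] 360 w [ 0.661 -0.374] size [0.055 0.108] ang01 -76.7
[145.1 151. ] 535 w [0.613 0.334] size [0.198 0.029] ang01 -68.6
[407.3 146.1] 118 w [ 0.633 -0.48 ] size [0.05  0.077] ang01 -19.3
[364.1 211.4] 2109 w [ 0.428 -0.338] size [0.283 0.254] ang01 -43.6
[399.3 153.9] 49 w [ 0.608 -0.454] size [0.03  0.021] ang01 -63.1
[287.5 194.3] 153 w [ 0.479 -0.106] size [0.08  0.015] ang01 -0.3
[394.  199.2] 97 w [ 0.465 -0.431] size [0.027 0.051] ang01 -45.7
[317.3 251.9] 148 w [ 0.305 -0.194] size [0.081 0.016] ang01 -76.9
[372.3 253.4] 272 w [ 0.301 -0.358] size [0.119 0.052] ang01 -83.5
[373.7 278.3] 120 w [ 0.228 -0.36 ] size [0.036 0.049] ang01 -67.2
[408.5 282.9] 46 w [ 0.215 -0.462] size [0.006 0.071] ang01 -6.0
grey
[407.3 214.1] 17074 w [ 0.42  -0.469] size [0.834 0.944] ang01 -52.0
[258.7 147.4] 450 w [ 0.626 -0.018] size [0.072 0.067] ang01 -89.7
[324.  153.6] 431 w [ 0.607 -0.22 ] size [0.071 0.069] ang01 -4.0
[312.4 174.8] 238 w [ 0.54  -0.183] size [0.045 0.114] ang01 -2.5
[288.  193.4] 263 w [ 0.482 -0.108] size [0.028 0.093] ang01 -89.7
[315.3 263.5] 612 w [ 0.271 -0.188] size [0.1   0.143] ang01 -64.6
[251 205]
```

View pics/c1.png

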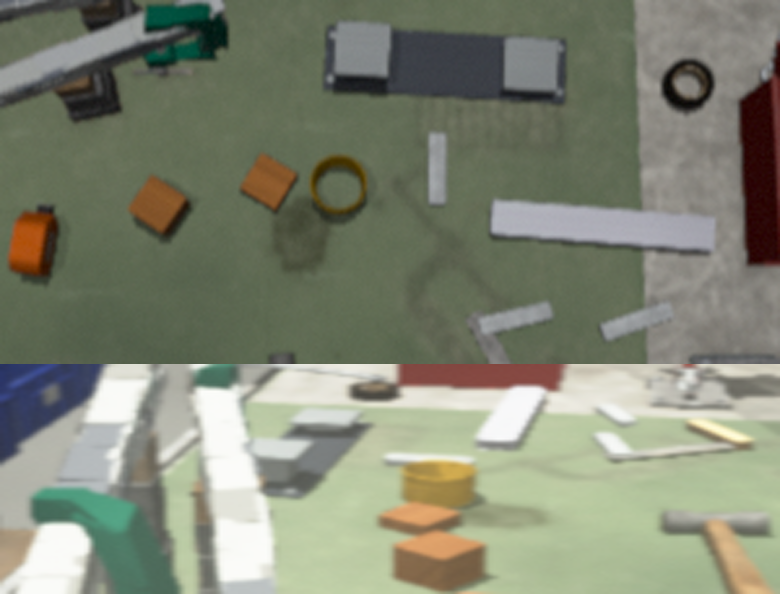

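The crop shows the tall stand on the left (360,50) and the low one on the right (533,65). The thick block is at (158,206) and the thin one at (268,182). So the thick block goes on the low stand and the thin one on the tall stand. The bar I want is at (437,168), the leftmost of the three lookalikes, with (515,318) and (637,320) rejected.

```bash
cat >> h.py <<'E'
def plan(p,yaw,n=None):
    "rows (cm, rad) from the present pose to p, tool down, tool x at yaw (deg)"
    st=get_state(); r=R.from_quat(st['eef_rot']); p=np.array(p,float)
    tgt=R.from_euler('z',yaw,degrees=True)*R.from_euler('x',np.pi)
    rv=(r.inv()*tgt).as_rotvec(); d=p-st['tool_pos']
    if n is None: n=int(max(np.ceil(np.linalg.norm(d)/.048),np.ceil(np.linalg.norm(rv)/.145),1))
    print('n',n,'rv',np.round(rv/n,3),'yaw',np.round(np.degrees(np.arctan2(*r.as_matrix()[1::-1,0])),1),'pos',np.round(st['tool_pos'],4))
    for i in range(n):
        c=r*R.from_rotvec(rv*i/n); print(np.round(c.inv().apply(d/n)*100,2).tolist())
E
python3 - <<'E'
from h import *
s=snap('top'); print(ray(s,[291.2,154.6],.006))
plan([.50,-.12,.27],87)
E
```

```text
[[ 0.60733635 -0.11939329  0.006     ]]
n 11 rv [-0.  -0.  -0.1] yaw 24.2 pos [ 0.2564 -0.5698  0.2495]
[3.7, -2.82, -0.19]
[3.96, -2.44, -0.19]
[4.18, -2.03, -0.19]
[4.36, -1.61, -0.19]
[4.5, -1.16, -0.19]
[4.6, -0.71, -0.19]
[4.64, -0.25, -0.19]
[4.65, 0.21, -0.19]
[4.6, 0.67, -0.19]
[4.51, 1.13, -0.19]
[4.38, 1.57, -0.19]
```

Request:
{"fn": "send_rows", "kwargs": {
  "motion": [
    {"x": 3.7,"y": -2.8,"z": -0.2,"rx": 0,"ry": 0,"rz": -0.1,"jaw": 8.8},
    {"x": 4.0,"y": -2.4,"z": -0.2,"rx": 0,"ry": 0,"rz": -0.1,"jaw": 8.8},
    {"x": 4.2,"y": -2.0,"z": -0.2,"rx": 0,"ry": 0,"rz": -0.1,"jaw": 8.8},
    {"x": 4.4,"y": -1.6,"z": -0.2,"rx": 0,"ry": 0,"rz": -0.1,"jaw": 8.8},
    {"x": 4.5,"y": -1.2,"z": -0.2,"rx": 0,"ry": 0,"rz": -0.1,"jaw": 8.8}
  ]
}}

```text
clock: 0.8
tool_pos: [0.3688, -0.3639, 0.26]
eef_rot: [0.895, 0.447, 0.0, 0.0]
contact_force: [1.1, 0.4, 0.1]
opening: 1.001
finger_force: 0.0
```

Request:
{"fn": "send_rows", "kwargs": {
  "motion": [
    {"x": 4.6,"y": -0.7,"z": -0.2,"rx": 0,"ry": 0,"rz": -0.1,"jaw": 8.8},
    {"x": 4.6,"y": -0.2,"z": -0.2,"rx": 0,"ry": 0,"rz": -0.1,"jaw": 8.8},
    {"x": 4.6,"y": 0.2,"z": -0.2,"rx": 0,"ry": 0,"rz": -0.1,"jaw": 8.8},
    {"x": 4.6,"y": 0.7,"z": -0.2,"rx": 0,"ry": 0,"rz": -0.1,"jaw": 8.8},
    {"x": 4.5,"y": 1.1,"z": -0.2,"rx": 0,"ry": 0,"rz": -0.1,"jaw": 8.8}
  ]
}}

```text
clock: 1.3
tool_pos: [0.479, -0.1603, 0.27]
eef_rot: [0.756, 0.654, 0.0, 0.0]
contact_force: [0.7, -0.6, 0.3]
opening: 0.998
finger_force: 0.0
```

Request:
{"fn": "send_rows", "kwargs": {
  "motion": [
    {"x": 4.4,"y": 1.6,"z": -0.2,"rx": 0,"ry": 0,"rz": -0.1,"jaw": 8.8},
    {"x": 0,"y": 0,"z": 0,"rx": 0,"ry": 0,"rz": 0,"jaw": 8.8},
    {"x": 0,"y": 0,"z": 0,"rx": 0,"ry": 0,"rz": 0,"jaw": 8.8},
    {"x": 0,"y": 0,"z": 0,"rx": 0,"ry": 0,"rz": 0,"jaw": 8.8},
    {"x": 0,"y": 0,"z": 0,"rx": 0,"ry": 0,"rz": 0,"jaw": 8.8}
  ]
}}

```text
clock: 1.8
tool_pos: [0.4997, -0.1225, 0.2715]
eef_rot: [0.725, 0.689, -0.001, 0.0]
contact_force: [0.4, -0.5, 0.6]
opening: 0.995
finger_force: 0.0
```

```bash
python3 - <<'E'
from h import *
s=snap('wrist'); st=get_state(); print(st['clock'],st['tool_pos'],st['q'],st['contact_force']); plan([.5,-.12,.27],87)
cv2.imwrite('pics/w1.png',cv2.cvtColor(cv2.resize(s['img'],(800,600)),cv2.COLOR_RGB2BGR)); np.save('w1.npy',s,allow_pickle=True)
E
```

```text
1.85 [ 0.49984909 -0.12235948  0.27158359] [ 0.46224662  0.54673718 -0.49300109  1.85812806  0.34372989  0.82209235
 -0.25820972] [ 0.35725064  0.52913092 -0.02300851]
n 1 rv [-0.001  0.001  0.001] yaw 87.1 pos [ 0.4998 -0.1224  0.2716]
[0.24, 0.0, 0.16]
```

View pics/w1.png

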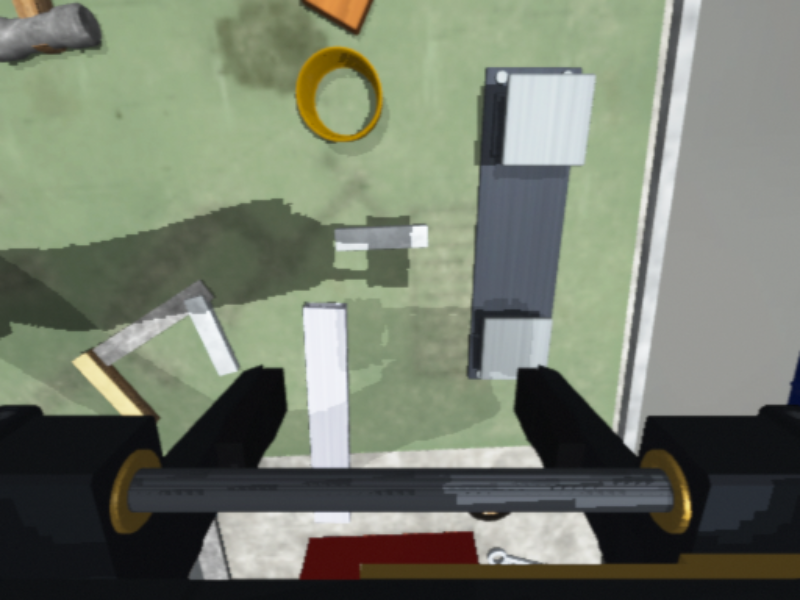

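Wrist view: the tall plate is at (548,119), the low plate at (516,348), the cup rim at (339,93) and the bar at (381,237). The tube is at (327,400), partly hidden by the gripper.

```bash
cat >> h.py <<'E'
def corners(s,pts,scale,z,name=''):
    g=cv2.cvtColor(s['img'],cv2.COLOR_RGB2GRAY); p=((np.array(pts,np.float32)+.5)*scale-.5).reshape(-1,1,2).astype(np.float32)
    c=cv2.cornerSubPix(g,p.copy(),(3,3),(-1,-1),(3,30,.01)).reshape(-1,2)
    P=ray(s,c,z)[:,:2]; L=np.linalg.norm(np.roll(P,-1,0)-P,axis=1)
    e=np.roll(P,-1,0)-P; print(name,'c',np.round(P.mean(0),4),'sides',np.round(L*1e3,1),'ang',np.round(np.degrees(np.arctan2(e[:,1],e[:,0])),1)); return P
def cup(s,z,lo=60):
    h=cv2.cvtColor(s['img'],cv2.COLOR_RGB2HSV); m=((h[...,1]>150)&(h[...,0]>17)&(h[...,0]<30)&(h[...,2]>60)).astype(np.uint8)
    c=max(cv2.findContours(m,0,1)[0],key=cv2.contourArea); return c.reshape(-1,2)
E
python3 - <<'E'
from h import *
s=np.load('w1.npy',allow_pickle=True).item()
A=corners(s,[(508,73),(596,75),(584,166),(502,164)],.64,.056,'tall')
B=corners(s,[(484,319),(551,318),(546,379),(481,378)],.64,.031,'low')
a,b=A.mean(0),B.mean(0); d=a-b; print('mid',(a+b)/2,np.linalg.norm(d),'ang',np.degrees(np.arctan2(*d[::-1])))
c=cup(s,.046); P=ray(s,c,.046)[:,:2]; 
print(P.min(0),P.max(0),'far side at rim: circle',cv2.minEnclosingCircle(P.astype(np.float32)))
t=corners(s,[(306,306),(346,306)],.64,.02,'tube end')
E
```

```text
tall c [ 0.6157 -0.02  ] sides [62.4 61.3 61.8 61.2] ang [ -3.1 -93.4 176.8  87.2]
low c [ 0.6048 -0.2192] sides [61.3 62.1 63.8 63.4] ang [ -3.3 -91.7 177.9  86. ]
mid [ 0.61023559 -0.11958413] 0.19943784494193006 ang 86.85422786729576
[ 0.43748615 -0.50989265] [ 0.92903236 -0.46604504] far side at rim: circle ((0.6833552122116089, -0.4960753619670868), 0.2461654245853424)
tube end c [ 0.426  -0.1704] sides [40.6 40.6] ang [ -1.8 178.2]
```

```bash
python3 - <<'E'
from h import *
s=np.load('w1.npy',allow_pickle=True).item()
h=cv2.cvtColor(s['img'],cv2.COLOR_RGB2HSV)[:110,170:260]
m=((h[...,1]>150)&(h[...,0]>17)&(h[...,0]<32)&(h[...,2]>50)).astype(np.uint8)
c=max(cv2.findContours(m,0,1)[0],key=cv2.contourArea).reshape(-1,2)+[170,0]
P=ray(s,c,.046)[:,:2]; print(cv2.minEnclosingCircle(P.astype(np.float32)),P.min(0),P.max(0))
plan([.4640,.008,.10],86.9)
E
```

```text
((0.4607861042022705, 0.006247829645872116), 0.03356131538748741) [ 0.42751265 -0.02603911] [0.49289051 0.0389487 ]
n 5 rv [-0.     0.     0.001] yaw 87.1 pos [ 0.4998 -0.1224  0.2716]
[2.57, -0.85, 3.43]
[2.57, -0.85, 3.43]
[2.57, -0.85, 3.43]
[2.57, -0.85, 3.43]
[2.57, -0.85, 3.43]
```

Request:
{"fn": "send_rows", "kwargs": {
  "motion": [
    {"x": 4.2,"y": -1.5,"z": 1.6,"rx": 0,"ry": 0,"rz": 0,"jaw": 8.8},
    {"x": 4.2,"y": -1.5,"z": 1.6,"rx": 0,"ry": 0,"rz": 0,"jaw": 8.8},
    {"x": 4.27,"y": -1.58,"z": 1.6,"rx": 0,"ry": 0,"rz": 0,"jaw": 8.8},
    {"x": 0,"y": 0,"z": 4.0,"rx": 0,"ry": 0,"rz": 0,"jaw": 8.8},
    {"x": 0,"y": 0,"z": 4.0,"rx": 0,"ry": 0,"rz": 0,"jaw": 8.8}
  ]
}}

```text
clock: 2.35
tool_pos: [0.4613, 0.0087, 0.1435]
eef_rot: [0.724, 0.69, 0.001, 0.001]
contact_force: [0.9, -1.3, -0.8]
opening: 0.995
finger_force: 0.0
```

Request:
{"fn": "send_rows", "kwargs": {
  "motion": [
    {"x": 0,"y": 0,"z": 3.5,"rx": 0,"ry": 0,"rz": 0,"jaw": 8.8},
    {"x": 0,"y": 0,"z": 3.0,"rx": 0,"ry": 0,"rz": 0,"jaw": 8.8},
    {"x": 0,"y": 0,"z": 3.0,"rx": 0,"ry": 0,"rz": 0,"jaw": 8.8},
    {"x": 0,"y": 0,"z": 2.0,"rx": 0,"ry": 0,"rz": 0,"jaw": 8.8},
    {"x": 0,"y": 0,"z": 0,"rx": 0,"ry": 0,"rz": 0,"jaw": 8.8}
  ]
}}

```text
clock: 2.85
tool_pos: [0.4594, 0.0069, 0.0267]
eef_rot: [0.724, 0.69, -0.003, -0.001]
contact_force: [-0.5, 0.7, -0.3]
opening: 0.999
finger_force: 0.0
```

Request:
{"fn": "send_rows", "kwargs": {
  "motion": [
    {"x": 0,"y": 0,"z": 0,"rx": 0,"ry": 0,"rz": 0,"jaw": 6.0},
    {"x": 0,"y": 0,"z": 0,"rx": 0,"ry": 0,"rz": 0,"jaw": 6.0},
    {"x": 0,"y": 0,"z": 0,"rx": 0,"ry": 0,"rz": 0,"jaw": 6.0},
    {"x": 0,"y": 0,"z": 0,"rx": 0,"ry": 0,"rz": 0,"jaw": 6.0},
    {"x": 0,"y": 0,"z": 0,"rx": 0,"ry": 0,"rz": 0,"jaw": 6.0}
  ],
  "grip_force": 10
}}

```text
clock: 3.35
tool_pos: [0.4617, 0.0079, 0.0298]
eef_rot: [0.724, 0.69, 0.001, 0.001]
contact_force: [-0.7, 0.1, 6.8]
opening: 0.732
finger_force: 9.9
```

```bash
python3 - <<'E'
from h import *
plan([.6102,-.1196,.15],86.9); print(get_state()['opening'])
E
```

```text
n 5 rv [ 0.001 -0.     0.001] yaw 87.2 pos [0.4617 0.0079 0.0298]
[-2.4, 3.1, -2.4]
[-2.4, 3.1, -2.4]
[-2.4, 3.1, -2.4]
[-2.39, 3.1, -2.4]
[-2.39, 3.1, -2.4]
0.7323354170848334
```

Request:
{"fn": "send_rows", "kwargs": {
  "motion": [
    {"x": 0,"y": 0,"z": -4.0,"rx": 0,"ry": 0,"rz": 0,"jaw": 6.0},
    {"x": 0,"y": 0,"z": -4.0,"rx": 0,"ry": 0,"rz": 0,"jaw": 6.0},
    {"x": -2.4,"y": 3.1,"z": -1.0,"rx": 0,"ry": 0,"rz": 0,"jaw": 6.0},
    {"x": -2.4,"y": 3.1,"z": 0,"rx": 0,"ry": 0,"rz": 0,"jaw": 6.0},
    {"x": -2.4,"y": 3.1,"z": 0,"rx": 0,"ry": 0,"rz": 0,"jaw": 6.0}
  ]
}}

```text
clock: 3.85
tool_pos: [0.5515, -0.0698, 0.1202]
eef_rot: [0.724, 0.69, 0.001, 0.001]
contact_force: [0.4, 0.6, -1.3]
opening: 0.73
finger_force: 10.0
```

Request:
{"fn": "send_rows", "kwargs": {
  "motion": [
    {"x": -2.4,"y": 3.1,"z": 0,"rx": 0,"ry": 0,"rz": 0,"jaw": 6.0},
    {"x": -2.25,"y": 3.1,"z": 0,"rx": 0,"ry": 0,"rz": 0,"jaw": 6.0},
    {"x": 0,"y": 0,"z": 0,"rx": 0,"ry": 0,"rz": 0,"jaw": 6.0},
    {"x": 0,"y": 0,"z": 0,"rx": 0,"ry": 0,"rz": 0,"jaw": 6.0},
    {"x": 0,"y": 0,"z": 0,"rx": 0,"ry": 0,"rz": 0,"jaw": 6.0}
  ]
}}

```text
clock: 4.35
tool_pos: [0.6088, -0.1165, 0.1187]
eef_rot: [0.723, 0.691, -0.0, -0.001]
contact_force: [-0.9, 1.0, -0.8]
opening: 0.737
finger_force: 10.0
```

```bash
python3 - <<'E'
from h import *
plan([.6102,-.118,.037],86.9); print(get_state()['opening'],get_state()['contact_force'])
s=snap('wrist'); cv2.imwrite('pics/w2.png',cv2.cvtColor(cv2.resize(s['img'],(800,600)),cv2.COLOR_RGB2BGR))
E
```

```text
n 2 rv [-0.001 -0.     0.004] yaw 87.3 pos [ 0.6088 -0.1165  0.1187]
[-0.07, 0.08, 4.09]
[-0.07, 0.08, 4.09]
0.7370296365151389 [-0.89331314  0.98843136 -0.84060851]
```

View pics/w2.png

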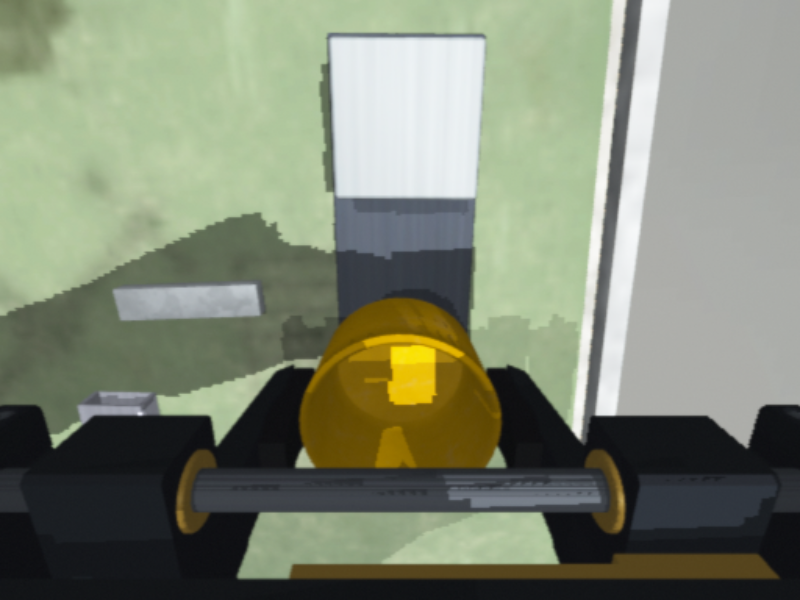

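The cup is held upright over the rail at (400,410). The tall plate is at (405,116) and the bar at (190,301).

```bash
python3 - <<'E'
from h import *
s=snap('wrist'); np.save('w2.npy',s,allow_pickle=True)
corners(s,[(329,36),(485,36),(476,198),(336,198)],.64,.056,'tall')
corners(s,[(114,289),(258,283),(263,313),(120,319)],.64,.012,'bar')
g=s['img']; print(get_state()['tool_pos'])
E
```

```text
tall c [ 0.6161 -0.0196] sides [63.5 62.2 62.5 60.7] ang [ -3.1 -93.8 175.5  87.2]
bar c [ 0.4833 -0.1093] sides [84.4 18.9 84.2 19.2] ang [ -0.5 -90.1 179.7  90.5]
[ 0.60900101 -0.11637986  0.11886804]
```

Request:
{"fn": "send_rows", "kwargs": {
  "motion": [
    {"x": -0.05,"y": 0.1,"z": 3.0,"rx": 0,"ry": 0,"rz": 0,"jaw": 6.0},
    {"x": -0.05,"y": 0.05,"z": 2.5,"rx": 0,"ry": 0,"rz": 0,"jaw": 6.0},
    {"x": 0,"y": 0,"z": 1.5,"rx": 0,"ry": 0,"rz": 0,"jaw": 6.0},
    {"x": 0,"y": 0,"z": 0.8,"rx": 0,"ry": 0,"rz": 0,"jaw": 6.0},
    {"x": 0,"y": 0,"z": 0.3,"rx": 0,"ry": 0,"rz": 0,"jaw": 6.0}
  ]
}}

```text
clock: 4.95
tool_pos: [0.6112, -0.1183, 0.0373]
eef_rot: [0.724, 0.69, -0.0, -0.0]
contact_force: [-0.8, -0.2, 0.2]
opening: 0.733
finger_force: 10.0
```

Request:
{"fn": "send_rows", "kwargs": {
  "motion": [
    {"x": 0,"y": 0,"z": 0,"rx": 0,"ry": 0,"rz": 0,"jaw": 6.0},
    {"x": 0,"y": 0,"z": 0,"rx": 0,"ry": 0,"rz": 0,"jaw": 6.0},
    {"x": 0,"y": 0,"z": 0,"rx": 0,"ry": 0,"rz": 0,"jaw": 6.0},
    {"x": 0,"y": 0,"z": 0,"rx": 0,"ry": 0,"rz": 0,"jaw": 6.0},
    {"x": 0,"y": 0,"z": 0,"rx": 0,"ry": 0,"rz": 0,"jaw": 6.0}
  ]
}}

```text
clock: 5.45
tool_pos: [0.6117, -0.119, 0.0381]
eef_rot: [0.724, 0.69, 0.0, 0.0]
contact_force: [0.0, 0.1, -0.7]
opening: 0.733
finger_force: 10.0
```

Request:
{"fn": "send_rows", "kwargs": {
  "motion": [
    {"x": 0.1,"y": -0.12,"z": 0.15,"rx": 0,"ry": 0,"rz": 0,"jaw": 6.0},
    {"x": 0,"y": 0,"z": 0.1,"rx": 0,"ry": 0,"rz": 0,"jaw": 6.0},
    {"x": 0,"y": 0,"z": 0,"rx": 0,"ry": 0,"rz": 0,"jaw": 6.0},
    {"x": 0,"y": 0,"z": 0,"rx": 0,"ry": 0,"rz": 0,"jaw": 8.8},
    {"x": 0,"y": 0,"z": 0,"rx": 0,"ry": 0,"rz": 0,"jaw": 8.8}
  ]
}}

```text
clock: 5.95
tool_pos: [0.6103, -0.1178, 0.0351]
eef_rot: [0.724, 0.69, -0.0, 0.0]
contact_force: [0.1, -0.1, -0.6]
opening: 0.891
finger_force: 0.0
```

Request:
{"fn": "send_rows", "kwargs": {
  "motion": [
    {"x": 0,"y": 0,"z": 0,"rx": 0,"ry": 0,"rz": 0,"jaw": 8.8},
    {"x": 0,"y": 0,"z": 0,"rx": 0,"ry": 0,"rz": 0,"jaw": 8.8},
    {"x": 0,"y": 0,"z": -3.0,"rx": 0,"ry": 0,"rz": 0,"jaw": 8.8},
    {"x": 0,"y": 0,"z": -5.0,"rx": 0,"ry": 0,"rz": 0,"jaw": 8.8},
    {"x": 0,"y": 0,"z": -5.0,"rx": 0,"ry": 0,"rz": 0,"jaw": 8.8}
  ]
}}

```text
clock: 6.45
tool_pos: [0.6095, -0.1177, 0.1659]
eef_rot: [0.724, 0.69, -0.001, -0.001]
contact_force: [0.6, -1.3, 0.3]
opening: 0.999
finger_force: 0.0
```

```bash
python3 - <<'E'
from h import *
plan([.45,.02,.22],60)
E
```

```text
n 5 rv [-0.     0.     0.095] yaw 87.3 pos [ 0.6095 -0.1177  0.1659]
[2.6, -3.32, -1.07]
[2.27, -3.55, -1.08]
[1.92, -3.75, -1.08]
[1.56, -3.92, -1.08]
[1.18, -4.05, -1.08]
```

Request:
{"fn": "send_rows", "kwargs": {
  "motion": [
    {"x": 2.6,"y": -3.3,"z": -1.1,"rx": 0,"ry": 0,"rz": 0.095,"jaw": 8.8},
    {"x": 2.3,"y": -3.5,"z": -1.1,"rx": 0,"ry": 0,"rz": 0.095,"jaw": 8.8},
    {"x": 1.9,"y": -3.7,"z": -1.1,"rx": 0,"ry": 0,"rz": 0.095,"jaw": 8.8},
    {"x": 1.6,"y": -3.9,"z": -1.1,"rx": 0,"ry": 0,"rz": 0.095,"jaw": 8.8},
    {"x": 1.2,"y": -4.0,"z": -1.1,"rx": 0,"ry": 0,"rz": 0.095,"jaw": 8.8}
  ]
}}

```text
clock: 6.95
tool_pos: [0.4513, 0.0211, 0.2207]
eef_rot: [0.867, 0.498, 0.0, -0.0]
contact_force: [0.3, 1.1, -0.2]
opening: 0.999
finger_force: 0.0
```

Request:
{"fn": "send_rows", "kwargs": {
  "motion": [
    {"x": 0,"y": 0,"z": 0,"rx": 0,"ry": 0,"rz": 0,"jaw": 8.8},
    {"x": 0,"y": 0,"z": 0,"rx": 0,"ry": 0,"rz": 0,"jaw": 8.8},
    {"x": 0,"y": 0,"z": 0,"rx": 0,"ry": 0,"rz": 0,"jaw": 8.8},
    {"x": 0,"y": 0,"z": 0,"rx": 0,"ry": 0,"rz": 0,"jaw": 8.8},
    {"x": 0,"y": 0,"z": 0,"rx": 0,"ry": 0,"rz": 0,"jaw": 8.8}
  ]
}}

```text
clock: 7.45
tool_pos: [0.4533, 0.0193, 0.2198]
eef_rot: [0.866, 0.5, -0.0, -0.0]
contact_force: [-0.3, -0.1, 0.3]
opening: 1.0
finger_force: 0.0
```

```bash
python3 - <<'E'
from h import *
s=snap('wrist'); np.save('w3.npy',s,allow_pickle=True); plan([.45,.02,.22],60)
cv2.imwrite('pics/w3.png',cv2.cvtColor(cv2.resize(s['img'],(800,600)),cv2.COLOR_RGB2BGR))
E
```

```text
n 1 rv [-0.     0.    -0.001] yaw 60.0 pos [0.4531 0.0194 0.2198]
[-0.1, -0.3, -0.02]
```

View pics/w3.png

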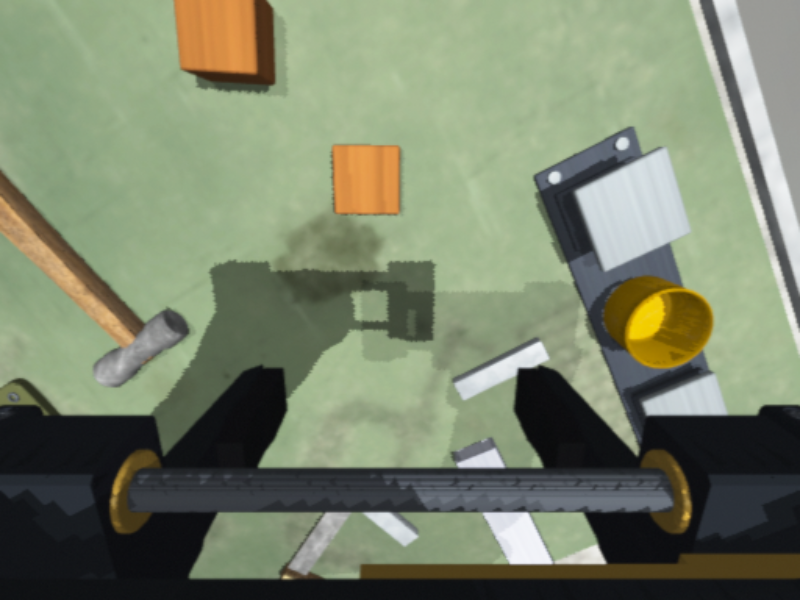

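The cup stands upright on the rail (657,320). The thin block is at (366,180) with corners near (333,145), (400,146), (400,214) and (334,214). The thick block is at (220,35), partly out of frame.

```bash
python3 - <<'E'
from h import *
s=np.load('w3.npy',allow_pickle=True).item()
P=corners(s,[(333,145),(400,146),(400,214),(334,214)],.64,.02,'thin')
P=corners(s,[(250,75),(182,68)],.64,.045,'thick edge')
h=cv2.cvtColor(s['img'],cv2.COLOR_RGB2HSV)[160:250,370:470]
m=((h[...,1]>150)&(h[...,0]>17)&(h[...,0]<32)&(h[...,2]>50)).astype(np.uint8)
c=max(cv2.findContours(m,0,1)[0],key=cv2.contourArea).reshape(-1,2)+[370,160]
Q=ray(s,c,.052)[:,:2]; print('cup',cv2.minEnclosingCircle(Q.astype(np.float32)),Q.min(0),Q.max(0))
E
python3 - <<'E'
import sys;sys.path.insert(0,'.')
from h import *
plan([.463,.092,.10],60)
E
```

```text
thin c [0.4659 0.0899] sides [47.3 50.3 48.2 48.8] ang [ -31.4 -120.9  146.7   58.1]
thick edge c [0.4193 0.1951] sides [44.8 44.8] ang [144.9 -35.1]
cup ((0.604659914970398, -0.10838844627141953), 0.043993350118398666) [ 0.57004811 -0.15085959] [ 0.64259883 -0.06605578]
n 3 rv [-0.  0. -0.] yaw 60.0 pos [0.4531 0.0194 0.2198]
[2.26, -0.93, 3.99]
[2.26, -0.93, 3.99]
[2.26, -0.93, 3.99]
```

Request:
{"fn": "send_rows", "kwargs": {
  "motion": [
    {"x": 3.4,"y": -1.2,"z": 3.0,"rx": 0,"ry": 0,"rz": 0.02,"jaw": 8.8},
    {"x": 3.4,"y": -1.2,"z": 3.0,"rx": 0,"ry": 0,"rz": 0,"jaw": 8.8},
    {"x": 0,"y": 0,"z": 4.0,"rx": 0,"ry": 0,"rz": 0,"jaw": 8.8},
    {"x": 0,"y": 0,"z": 4.0,"rx": 0,"ry": 0,"rz": 0,"jaw": 8.8},
    {"x": 0,"y": 0,"z": 3.5,"rx": 0,"ry": 0,"rz": 0,"jaw": 8.8}
  ]
}}

```text
clock: 8.0
tool_pos: [0.4667, 0.0909, 0.0432]
eef_rot: [0.871, 0.492, -0.0, -0.0]
contact_force: [0.2, -0.0, -1.3]
opening: 1.001
finger_force: 0.0
```

Request:
{"fn": "send_rows", "kwargs": {
  "motion": [
    {"x": 0,"y": 0,"z": 1.6,"rx": 0,"ry": 0,"rz": 0,"jaw": 8.8},
    {"x": 0,"y": 0,"z": 1.0,"rx": 0,"ry": 0,"rz": 0,"jaw": 8.8},
    {"x": 0,"y": 0,"z": 0,"rx": 0,"ry": 0,"rz": 0,"jaw": 8.8},
    {"x": 0,"y": 0,"z": 0,"rx": 0,"ry": 0,"rz": 0,"jaw": 8.8},
    {"x": 0,"y": 0,"z": 0,"rx": 0,"ry": 0,"rz": 0,"jaw": 8.8}
  ]
}}

```text
clock: 8.5
tool_pos: [0.4673, 0.0908, 0.0202]
eef_rot: [0.871, 0.491, 0.001, 0.0]
contact_force: [-0.3, -0.3, -0.1]
opening: 0.998
finger_force: 0.0
```

Request:
{"fn": "send_rows", "kwargs": {
  "motion": [
    {"x": -0.1,"y": 0,"z": 0.65,"rx": 0,"ry": 0,"rz": 0,"jaw": 8.8},
    {"x": 0,"y": 0,"z": 0,"rx": 0,"ry": 0,"rz": 0,"jaw": 4.0},
    {"x": 0,"y": 0,"z": 0,"rx": 0,"ry": 0,"rz": 0,"jaw": 4.0},
    {"x": 0,"y": 0,"z": 0,"rx": 0,"ry": 0,"rz": 0,"jaw": 4.0},
    {"x": 0,"y": 0,"z": 0,"rx": 0,"ry": 0,"rz": 0,"jaw": 4.0}
  ],
  "grip_force": 20
}}

```text
clock: 9.0
tool_pos: [0.4661, 0.09, 0.0128]
eef_rot: [0.871, 0.492, 0.0, 0.0]
contact_force: [0.5, -1.1, -0.2]
opening: 0.658
finger_force: 0.0
```

Request:
{"fn": "send_rows", "kwargs": {
  "motion": [
    {"x": 0,"y": 0,"z": 0,"rx": 0,"ry": 0,"rz": 0,"jaw": 4.0},
    {"x": 0,"y": 0,"z": 0,"rx": 0,"ry": 0,"rz": 0,"jaw": 4.0},
    {"x": 0,"y": 0,"z": -4.0,"rx": 0,"ry": 0,"rz": 0,"jaw": 4.0},
    {"x": 0,"y": 0,"z": -4.5,"rx": 0,"ry": 0,"rz": 0,"jaw": 4.0},
    {"x": 0,"y": 0,"z": -4.5,"rx": 0,"ry": 0,"rz": 0,"jaw": 4.0}
  ]
}}

```text
clock: 9.5
tool_pos: [0.4654, 0.0897, 0.1438]
eef_rot: [0.871, 0.492, -0.001, 0.0]
contact_force: [1.8, 0.7, 0.5]
opening: 0.568
finger_force: 20.0
```

```bash
python3 - <<'E'
from h import *
plan([.6160,-.0198,.15],86.9,5)
E
```

```text
n 5 rv [-0.     0.    -0.098] yaw 58.9 pos [0.4654 0.0897 0.1438]
[-0.32, 3.71, -0.13]
[-0.68, 3.66, -0.13]
[-1.03, 3.58, -0.12]
[-1.38, 3.46, -0.12]
[-1.71, 3.31, -0.12]
```

Request:
{"fn": "send_rows", "kwargs": {
  "motion": [
    {"x": -0.3,"y": 3.7,"z": -0.1,"rx": 0,"ry": 0,"rz": -0.098,"jaw": 4.0},
    {"x": -0.7,"y": 3.65,"z": -0.1,"rx": 0,"ry": 0,"rz": -0.098,"jaw": 4.0},
    {"x": -1.0,"y": 3.6,"z": -0.1,"rx": 0,"ry": 0,"rz": -0.098,"jaw": 4.0},
    {"x": -1.4,"y": 3.45,"z": -0.1,"rx": 0,"ry": 0,"rz": -0.098,"jaw": 4.0},
    {"x": -1.7,"y": 3.3,"z": -0.1,"rx": 0,"ry": 0,"rz": -0.098,"jaw": 4.0}
  ]
}}

```text
clock: 10.0
tool_pos: [0.6173, -0.0208, 0.1477]
eef_rot: [0.724, 0.689, -0.0, -0.0]
contact_force: [0.6, -0.5, -0.5]
opening: 0.566
finger_force: 20.0
```

Request:
{"fn": "send_rows", "kwargs": {
  "motion": [
    {"x": 0,"y": 0,"z": 2.0,"rx": 0,"ry": 0,"rz": 0,"jaw": 4.0},
    {"x": 0,"y": 0,"z": 2.0,"rx": 0,"ry": 0,"rz": 0,"jaw": 4.0},
    {"x": 0,"y": 0,"z": 1.0,"rx": 0,"ry": 0,"rz": 0,"jaw": 4.0},
    {"x": 0,"y": 0,"z": 0,"rx": 0,"ry": 0,"rz": 0,"jaw": 4.0},
    {"x": 0,"y": 0,"z": 0,"rx": 0,"ry": 0,"rz": 0,"jaw": 4.0}
  ]
}}

```text
clock: 10.5
tool_pos: [0.6167, -0.0189, 0.0981]
eef_rot: [0.725, 0.688, 0.0, 0.0]
contact_force: [-1.0, -0.6, -0.8]
opening: 0.565
finger_force: 20.0
```

```bash
python3 - <<'E'
from h import *
plan([.6160,-.0198,.072],86.9,1); print(get_state()['opening'])
E
```

```text
n 1 rv [ 0.    -0.     0.002] yaw 87.0 pos [ 0.6167 -0.0189  0.0981]
[-0.1, -0.06, 2.61]
0.5651059833977266
```

Request:
{"fn": "send_rows", "kwargs": {
  "motion": [
    {"x": -0.1,"y": -0.05,"z": 1.3,"rx": 0,"ry": 0,"rz": 0,"jaw": 4.0},
    {"x": 0,"y": 0,"z": 1.0,"rx": 0,"ry": 0,"rz": 0,"jaw": 4.0},
    {"x": 0,"y": 0,"z": 0.3,"rx": 0,"ry": 0,"rz": 0,"jaw": 4.0},
    {"x": 0,"y": 0,"z": 0,"rx": 0,"ry": 0,"rz": 0,"jaw": 4.0},
    {"x": 0,"y": 0,"z": 0,"rx": 0,"ry": 0,"rz": 0,"jaw": 4.0}
  ]
}}

```text
clock: 11.0
tool_pos: [0.6162, -0.0201, 0.0718]
eef_rot: [0.726, 0.688, 0.0, 0.0]
contact_force: [0.3, 0.3, 0.5]
opening: 0.567
finger_force: 20.0
```

Request:
{"fn": "send_rows", "kwargs": {
  "motion": [
    {"x": 0,"y": 0,"z": 0.1,"rx": 0,"ry": 0,"rz": 0,"jaw": 4.0},
    {"x": 0,"y": 0,"z": 0.1,"rx": 0,"ry": 0,"rz": 0,"jaw": 4.0},
    {"x": 0,"y": 0,"z": 0,"rx": 0,"ry": 0,"rz": 0,"jaw": 4.0},
    {"x": 0,"y": 0,"z": 0,"rx": 0,"ry": 0,"rz": 0,"jaw": 4.0},
    {"x": 0,"y": 0,"z": 0,"rx": 0,"ry": 0,"rz": 0,"jaw": 4.0}
  ]
}}

```text
clock: 11.5
tool_pos: [0.6161, -0.0202, 0.0698]
eef_rot: [0.726, 0.688, 0.0, 0.0]
contact_force: [-0.3, 1.0, -0.6]
opening: 0.563
finger_force: 20.0
```

Request:
{"fn": "send_rows", "kwargs": {
  "motion": [
    {"x": 0,"y": 0,"z": 0.1,"rx": 0,"ry": 0,"rz": 0,"jaw": 4.0},
    {"x": 0,"y": 0,"z": 0,"rx": 0,"ry": 0,"rz": 0,"jaw": 4.0},
    {"x": 0,"y": 0,"z": 0,"rx": 0,"ry": 0,"rz": 0,"jaw": 7.0},
    {"x": 0,"y": 0,"z": 0,"rx": 0,"ry": 0,"rz": 0,"jaw": 7.0},
    {"x": 0,"y": 0,"z": 0,"rx": 0,"ry": 0,"rz": 0,"jaw": 7.0}
  ]
}}

```text
clock: 12.0
tool_pos: [0.616, -0.0202, 0.0687]
eef_rot: [0.726, 0.688, -0.0, 0.0]
contact_force: [0.0, -0.4, -0.2]
opening: 0.79
finger_force: 0.0
```

Request:
{"fn": "send_rows", "kwargs": {
  "motion": [
    {"x": 0,"y": 0,"z": -2.0,"rx": 0,"ry": 0,"rz": 0,"jaw": 7.0},
    {"x": 0,"y": 0,"z": -4.0,"rx": 0,"ry": 0,"rz": 0,"jaw": 8.8},
    {"x": 0,"y": 0,"z": -4.0,"rx": 0,"ry": 0,"rz": 0,"jaw": 8.8},
    {"x": 0,"y": 0,"z": -4.0,"rx": 0,"ry": 0,"rz": 0,"jaw": 8.8},
    {"x": 0,"y": 0,"z": 0,"rx": 0,"ry": 0,"rz": 0,"jaw": 8.8}
  ]
}}

```text
clock: 12.5
tool_pos: [0.6194, -0.0191, 0.2144]
eef_rot: [0.726, 0.688, 0.004, 0.003]
contact_force: [0.6, -0.1, -0.1]
opening: 0.997
finger_force: 0.0
```

```bash
python3 - <<'E'
from h import *
plan([.40,.15,.22],57)
E
```

```text
n 6 rv [ 0.002 -0.001  0.087] yaw 86.9 pos [ 0.6194 -0.0191  0.2144]
[2.62, -3.8, -0.13]
[2.28, -4.01, -0.12]
[1.92, -4.2, -0.12]
[1.55, -4.35, -0.11]
[1.16, -4.47, -0.11]
[0.77, -4.55, -0.1]
```

Request:
{"fn": "send_rows", "kwargs": {
  "motion": [
    {"x": 2.6,"y": -3.8,"z": -0.1,"rx": 0,"ry": 0,"rz": 0.087,"jaw": 8.8},
    {"x": 2.3,"y": -4.0,"z": -0.1,"rx": 0,"ry": 0,"rz": 0.087,"jaw": 8.8},
    {"x": 1.9,"y": -4.2,"z": -0.1,"rx": 0,"ry": 0,"rz": 0.087,"jaw": 8.8},
    {"x": 1.5,"y": -4.35,"z": -0.1,"rx": 0,"ry": 0,"rz": 0.087,"jaw": 8.8},
    {"x": 1.2,"y": -4.5,"z": -0.1,"rx": 0,"ry": 0,"rz": 0.087,"jaw": 8.8}
  ]
}}

```text
clock: 13.0
tool_pos: [0.4311, 0.1209, 0.2133]
eef_rot: [0.858, 0.513, -0.0, -0.0]
contact_force: [-0.4, 1.0, -0.4]
opening: 0.998
finger_force: 0.0
```

Request:
{"fn": "send_rows", "kwargs": {
  "motion": [
    {"x": 0.8,"y": -4.5,"z": -0.1,"rx": 0,"ry": 0,"rz": 0.087,"jaw": 8.8},
    {"x": 0,"y": 0,"z": 0,"rx": 0,"ry": 0,"rz": 0,"jaw": 8.8},
    {"x": 0,"y": 0,"z": 0,"rx": 0,"ry": 0,"rz": 0,"jaw": 8.8},
    {"x": 0,"y": 0,"z": 0,"rx": 0,"ry": 0,"rz": 0,"jaw": 8.8},
    {"x": 0,"y": 0,"z": 0,"rx": 0,"ry": 0,"rz": 0,"jaw": 8.8}
  ]
}}

```text
clock: 13.5
tool_pos: [0.398, 0.1475, 0.2144]
eef_rot: [0.879, 0.476, -0.0, 0.0]
contact_force: [-0.5, 0.1, 0.3]
opening: 0.999
finger_force: 0.0
```

```bash
python3 - <<'E'
from h import *
s=snap('wrist'); np.save('w4.npy',s,allow_pickle=True); plan([.434,.219,.03],57)
cv2.imwrite('pics/w4.png',cv2.cvtColor(cv2.resize(s['img'],(800,600)),cv2.COLOR_RGB2BGR))
E
```

```text
n 5 rv [ 0.  0. -0.] yaw 56.9 pos [0.3979 0.1475 0.2144]
[1.59, -0.18, 3.69]
[1.59, -0.18, 3.69]
[1.59, -0.18, 3.69]
[1.59, -0.18, 3.69]
[1.59, -0.17, 3.69]
```

View pics/w4.png

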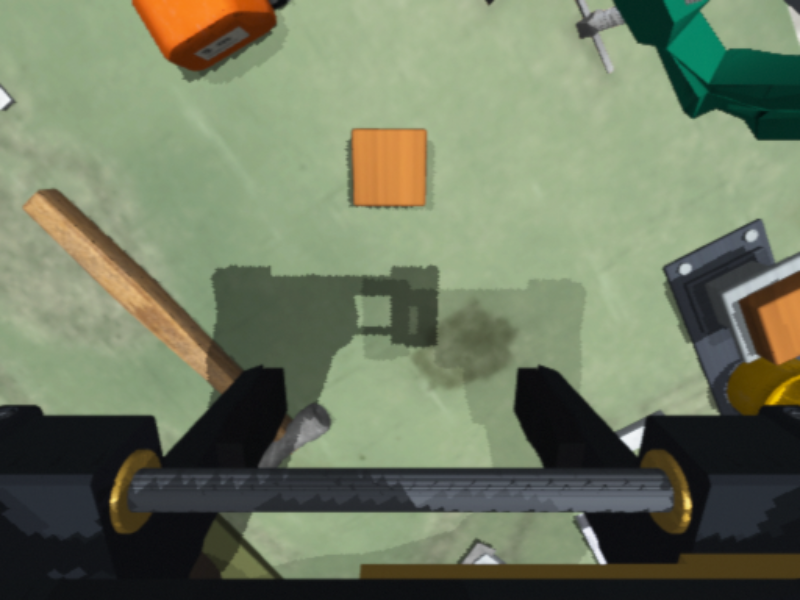

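The thick block's top is centred at (389,167). The thin block sits on the tall stand (780,310), and the clamp at (700,60) is well clear.

```bash
python3 - <<'E'
from h import *
s=np.load('w4.npy',allow_pickle=True).item()
P=corners(s,[(352,128),(427,129),(426,206),(352,205)],.64,.045,'thick')
c=P.mean(0); plan([c[0],c[1],.027],57.5,1)
E
```

```text
thick c [0.4335 0.2152] sides [47.8 51.  49.2 50.4] ang [ -33.1 -124.5  146.1   53.9]
n 1 rv [ 0.     0.    -0.011] yaw 56.9 pos [0.3979 0.1475 0.2144]
[7.61, -0.72, 18.74]
```

Request:
{"fn": "send_rows", "kwargs": {
  "motion": [
    {"x": 3.8,"y": -0.35,"z": 2.5,"rx": 0,"ry": 0,"rz": 0.01,"jaw": 8.8},
    {"x": 3.8,"y": -0.35,"z": 2.5,"rx": 0,"ry": 0,"rz": 0,"jaw": 8.8},
    {"x": 0,"y": 0,"z": 4.0,"rx": 0,"ry": 0,"rz": 0,"jaw": 8.8},
    {"x": 0,"y": 0,"z": 4.0,"rx": 0,"ry": 0,"rz": 0,"jaw": 8.8},
    {"x": 0,"y": 0,"z": 3.5,"rx": 0,"ry": 0,"rz": 0,"jaw": 8.8}
  ]
}}

```text
clock: 14.05
tool_pos: [0.4335, 0.2152, 0.0477]
eef_rot: [0.881, 0.472, -0.0, 0.0]
contact_force: [0.2, -0.3, -0.8]
opening: 1.002
finger_force: 0.0
```

Request:
{"fn": "send_rows", "kwargs": {
  "motion": [
    {"x": 0,"y": 0,"z": 2.0,"rx": 0,"ry": 0,"rz": 0,"jaw": 8.8},
    {"x": 0,"y": 0,"z": 0,"rx": 0,"ry": 0,"rz": 0,"jaw": 8.8},
    {"x": 0,"y": 0,"z": 0,"rx": 0,"ry": 0,"rz": 0,"jaw": 4.0},
    {"x": 0,"y": 0,"z": 0,"rx": 0,"ry": 0,"rz": 0,"jaw": 4.0},
    {"x": 0,"y": 0,"z": 0,"rx": 0,"ry": 0,"rz": 0,"jaw": 4.0}
  ]
}}

```text
clock: 14.55
tool_pos: [0.4337, 0.2161, 0.0309]
eef_rot: [0.881, 0.473, 0.001, -0.0]
contact_force: [0.6, 0.3, -0.2]
opening: 0.75
finger_force: 0.0
```

Request:
{"fn": "send_rows", "kwargs": {
  "motion": [
    {"x": 0,"y": 0,"z": 0,"rx": 0,"ry": 0,"rz": 0,"jaw": 4.0},
    {"x": 0,"y": 0,"z": 0,"rx": 0,"ry": 0,"rz": 0,"jaw": 4.0},
    {"x": 0,"y": 0,"z": 0,"rx": 0,"ry": 0,"rz": 0,"jaw": 4.0},
    {"x": 0,"y": 0,"z": 0,"rx": 0,"ry": 0,"rz": 0,"jaw": 4.0},
    {"x": 0,"y": 0,"z": 0,"rx": 0,"ry": 0,"rz": 0,"jaw": 4.0}
  ]
}}

```text
clock: 15.05
tool_pos: [0.4332, 0.216, 0.0303]
eef_rot: [0.881, 0.473, 0.001, 0.0]
contact_force: [-0.2, -0.3, 6.6]
opening: 0.57
finger_force: 20.0
```

Request:
{"fn": "send_rows", "kwargs": {
  "motion": [
    {"x": 0,"y": 0,"z": -4.0,"rx": 0,"ry": 0,"rz": 0,"jaw": 4.0},
    {"x": 0,"y": 0,"z": -4.0,"rx": 0,"ry": 0,"rz": 0,"jaw": 4.0},
    {"x": 0,"y": 0,"z": -4.0,"rx": 0,"ry": 0,"rz": 0,"jaw": 4.0},
    {"x": 0,"y": 0,"z": -4.0,"rx": 0,"ry": 0,"rz": 0,"jaw": 4.0},
    {"x": 0,"y": 0,"z": 0,"rx": 0,"ry": 0,"rz": 0,"jaw": 4.0}
  ]
}}

```text
clock: 15.55
tool_pos: [0.4349, 0.2174, 0.1939]
eef_rot: [0.881, 0.473, 0.004, -0.0]
contact_force: [1.3, 0.4, -0.6]
opening: 0.567
finger_force: 20.0
```

```bash
python3 - <<'E'
from h import *
plan([.6048,-.2192,.17],86.9,10); print(get_state()['opening'])
E
```

```text
n 10 rv [ 0.001 -0.001 -0.053] yaw 56.4 pos [0.4349 0.2174 0.1939]
[-2.7, 3.83, 0.23]
[-2.9, 3.68, 0.23]
[-3.09, 3.52, 0.23]
[-3.27, 3.35, 0.23]
[-3.45, 3.17, 0.23]
[-3.61, 2.99, 0.23]
[-3.76, 2.79, 0.23]
[-3.91, 2.59, 0.23]
[-4.04, 2.37, 0.24]
[-4.16, 2.16, 0.24]
0.5672002572153351
```

Request:
{"fn": "send_rows", "kwargs": {
  "motion": [
    {"x": -2.7,"y": 3.8,"z": 0.2,"rx": 0,"ry": 0,"rz": -0.053,"jaw": 4.0},
    {"x": -2.9,"y": 3.7,"z": 0.2,"rx": 0,"ry": 0,"rz": -0.053,"jaw": 4.0},
    {"x": -3.1,"y": 3.5,"z": 0.2,"rx": 0,"ry": 0,"rz": -0.053,"jaw": 4.0},
    {"x": -3.3,"y": 3.35,"z": 0.2,"rx": 0,"ry": 0,"rz": -0.053,"jaw": 4.0},
    {"x": -3.45,"y": 3.2,"z": 0.2,"rx": 0,"ry": 0,"rz": -0.053,"jaw": 4.0}
  ]
}}

```text
clock: 16.05
tool_pos: [0.5173, -0.0046, 0.1786]
eef_rot: [0.81, 0.586, -0.001, -0.0]
contact_force: [0.3, 0.2, -1.2]
opening: 0.562
finger_force: 20.0
```

Request:
{"fn": "send_rows", "kwargs": {
  "motion": [
    {"x": -3.6,"y": 3.0,"z": 0.2,"rx": 0,"ry": 0,"rz": -0.053,"jaw": 4.0},
    {"x": -3.75,"y": 2.8,"z": 0.2,"rx": 0,"ry": 0,"rz": -0.053,"jaw": 4.0},
    {"x": -3.9,"y": 2.6,"z": 0.2,"rx": 0,"ry": 0,"rz": -0.053,"jaw": 4.0},
    {"x": -4.0,"y": 2.4,"z": 0.2,"rx": 0,"ry": 0,"rz": -0.053,"jaw": 4.0},
    {"x": -4.1,"y": 2.1,"z": 0.2,"rx": 0,"ry": 0,"rz": -0.053,"jaw": 4.0}
  ]
}}

```text
clock: 16.55
tool_pos: [0.6023, -0.2218, 0.1681]
eef_rot: [0.726, 0.688, -0.001, -0.001]
contact_force: [0.7, 0.3, -1.0]
opening: 0.567
finger_force: 20.0
```

Request:
{"fn": "send_rows", "kwargs": {
  "motion": [
    {"x": 0,"y": 0,"z": 3.0,"rx": 0,"ry": 0,"rz": 0,"jaw": 4.0},
    {"x": 0,"y": 0,"z": 3.0,"rx": 0,"ry": 0,"rz": 0,"jaw": 4.0},
    {"x": 0,"y": 0,"z": 2.0,"rx": 0,"ry": 0,"rz": 0,"jaw": 4.0},
    {"x": 0,"y": 0,"z": 0,"rx": 0,"ry": 0,"rz": 0,"jaw": 4.0},
    {"x": 0,"y": 0,"z": 0,"rx": 0,"ry": 0,"rz": 0,"jaw": 4.0}
  ]
}}

```text
clock: 17.05
tool_pos: [0.6023, -0.2194, 0.0891]
eef_rot: [0.726, 0.688, -0.0, -0.001]
contact_force: [1.2, 0.0, 0.6]
opening: 0.565
finger_force: 20.0
```

```bash
python3 - <<'E'
from h import *
plan([.6050,-.2192,.0635],86.9,1); print(get_state()['opening'])
s=snap('wrist'); np.save('w5.npy',s,allow_pickle=True)
cv2.imwrite('pics/w5.png',cv2.cvtColor(cv2.resize(s['img'],(800,600)),cv2.COLOR_RGB2BGR))
E
```

```text
n 1 rv [-0.001 -0.    -0.   ] yaw 86.9 pos [ 0.6023 -0.2194  0.0891]
[0.03, 0.27, 2.56]
0.565296366851728
```

View pics/w5.png

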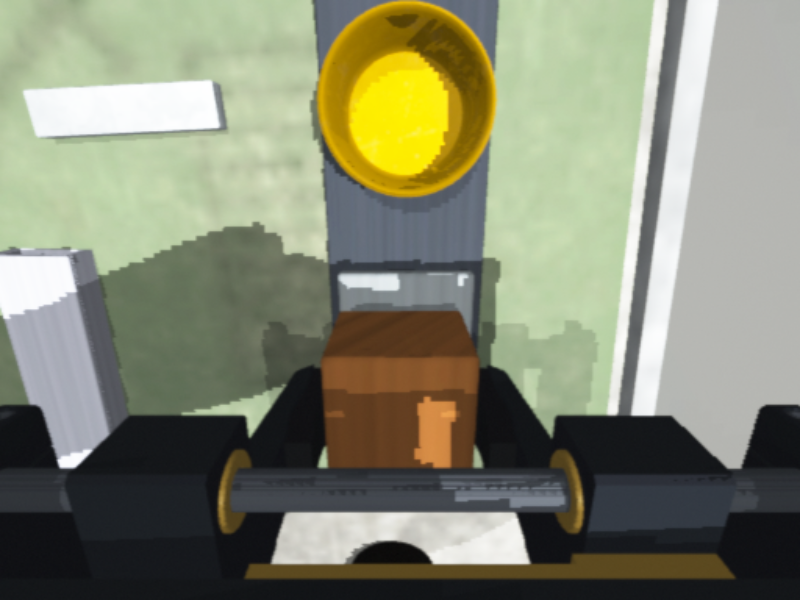

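The thick block is held over the low stand (400,330), and the cup rim is centred at about (407,98) on the rail.

Request:
{"fn": "send_rows", "kwargs": {
  "motion": [
    {"x": 0,"y": 0.25,"z": 1.2,"rx": 0,"ry": 0,"rz": 0,"jaw": 4.0},
    {"x": 0,"y": 0,"z": 1.0,"rx": 0,"ry": 0,"rz": 0,"jaw": 4.0},
    {"x": 0,"y": 0,"z": 0.3,"rx": 0,"ry": 0,"rz": 0,"jaw": 4.0},
    {"x": 0,"y": 0,"z": 0,"rx": 0,"ry": 0,"rz": 0,"jaw": 4.0},
    {"x": 0,"y": 0,"z": 0,"rx": 0,"ry": 0,"rz": 0,"jaw": 4.0}
  ]
}}

```text
clock: 17.6
tool_pos: [0.6053, -0.2198, 0.0648]
eef_rot: [0.726, 0.687, 0.0, 0.0]
contact_force: [-0.1, 0.4, -0.3]
opening: 0.565
finger_force: 20.0
```

```bash
python3 - <<'E'
from h import *
s=np.load('w5.npy',allow_pickle=True).item(); h=cv2.cvtColor(s['img'],cv2.COLOR_RGB2HSV)[:150]
m=((h[...,1]>150)&(h[...,0]>17)&(h[...,0]<32)&(h[...,2]>50)).astype(np.uint8)
c=max(cv2.findContours(m,0,1)[0],key=cv2.contourArea).reshape(-1,2)
print('cup',cv2.minEnclosingCircle(ray(s,c,.052)[:,:2].astype(np.float32)))
plan([.6050,-.2192,.0613],86.9,1); print(get_state()['contact_force'])
E
```

```text
cup ((0.6106981635093689, -0.1191626489162445), 0.03281661123037338)
n 1 rv [ 0.    -0.    -0.001] yaw 86.9 pos [ 0.6053 -0.2198  0.0648]
[0.06, -0.03, 0.35]
[-0.07890844  0.37610216 -0.30611762]
```

Cup is centred within 1 mm. I'll lower the block and release it.

Request:
{"fn": "send_rows", "kwargs": {
  "motion": [
    {"x": 0.05,"y": 0,"z": 0.2,"rx": 0,"ry": 0,"rz": 0,"jaw": 4.0},
    {"x": 0,"y": 0,"z": 0.1,"rx": 0,"ry": 0,"rz": 0,"jaw": 4.0},
    {"x": 0,"y": 0,"z": 0.05,"rx": 0,"ry": 0,"rz": 0,"jaw": 4.0},
    {"x": 0,"y": 0,"z": 0,"rx": 0,"ry": 0,"rz": 0,"jaw": 4.0},
    {"x": 0,"y": 0,"z": 0,"rx": 0,"ry": 0,"rz": 0,"jaw": 7.0}
  ]
}}

```text
clock: 18.1
tool_pos: [0.6054, -0.2194, 0.0614]
eef_rot: [0.726, 0.687, 0.0, 0.0]
contact_force: [0.2, 0.2, -0.0]
opening: 0.635
finger_force: 0.0
```

Request:
{"fn": "send_rows", "kwargs": {
  "motion": [
    {"x": 0,"y": 0,"z": 0,"rx": 0,"ry": 0,"rz": 0,"jaw": 7.0},
    {"x": 0,"y": 0,"z": 0,"rx": 0,"ry": 0,"rz": 0,"jaw": 7.0},
    {"x": 0,"y": 0,"z": -2.0,"rx": 0,"ry": 0,"rz": 0,"jaw": 7.0},
    {"x": 0,"y": 0,"z": -4.0,"rx": 0,"ry": 0,"rz": 0,"jaw": 7.0},
    {"x": 0,"y": 0,"z": -4.0,"rx": 0,"ry": 0,"rz": 0,"jaw": 8.0}
  ]
}}

```text
clock: 18.6
tool_pos: [0.6046, -0.2192, 0.1617]
eef_rot: [0.726, 0.688, -0.0, -0.001]
contact_force: [0.3, -0.1, 0.4]
opening: 0.867
finger_force: 0.0
```

```bash
python3 - <<'E'
from h import *
t=snap('top'); print(ray(t,np.array([550,338.5])*.64,.02)); plan([.42,-.36,.25],86.9)
E
```

```text
[[ 0.41140688 -0.30101282  0.02      ]]
n 6 rv [ 0.002  0.    -0.   ] yaw 86.8 pos [ 0.6089 -0.2193  0.1692]
[-2.52, -3.0, -1.37]
[-2.52, -3.0, -1.37]
[-2.51, -3.01, -1.37]
[-2.51, -3.01, -1.36]
[-2.51, -3.01, -1.36]
[-2.51, -3.01, -1.35]
```

Request:
{"fn": "send_rows", "kwargs": {
  "motion": [
    {"x": -1.0,"y": -2.0,"z": -1.4,"rx": 0,"ry": 0,"rz": 0,"jaw": 8.0},
    {"x": -2.3,"y": -3.4,"z": -1.4,"rx": 0,"ry": 0,"rz": 0,"jaw": 8.0},
    {"x": -2.3,"y": -3.4,"z": -1.4,"rx": 0,"ry": 0,"rz": 0,"jaw": 8.0},
    {"x": -2.3,"y": -3.5,"z": -1.3,"rx": 0,"ry": 0,"rz": 0,"jaw": 8.0},
    {"x": -2.3,"y": -3.5,"z": -1.3,"rx": 0,"ry": 0,"rz": 0,"jaw": 8.0}
  ]
}}

```text
clock: 19.15
tool_pos: [0.4405, -0.3133, 0.2297]
eef_rot: [0.726, 0.688, -0.0, 0.0]
contact_force: [1.2, -1.1, 0.1]
opening: 0.906
finger_force: 0.0
```

Request:
{"fn": "send_rows", "kwargs": {
  "motion": [
    {"x": -2.3,"y": -3.5,"z": -1.3,"rx": 0,"ry": 0,"rz": 0,"jaw": 8.0},
    {"x": 0,"y": 0,"z": 0,"rx": 0,"ry": 0,"rz": 0,"jaw": 8.0},
    {"x": 0,"y": 0,"z": 0,"rx": 0,"ry": 0,"rz": 0,"jaw": 8.0},
    {"x": 0,"y": 0,"z": 0,"rx": 0,"ry": 0,"rz": 0,"jaw": 8.0},
    {"x": 0,"y": 0,"z": 0,"rx": 0,"ry": 0,"rz": 0,"jaw": 8.0}
  ]
}}

```text
clock: 19.65
tool_pos: [0.407, -0.3324, 0.242]
eef_rot: [0.725, 0.688, 0.001, 0.0]
contact_force: [0.1, 0.3, -0.5]
opening: 0.908
finger_force: 0.0
```

```bash
python3 - <<'E'
from h import *
s=snap('wrist'); np.save('w6.npy',s,allow_pickle=True); print(get_state()['tool_pos'])
cv2.imwrite('pics/w6.png',cv2.cvtColor(cv2.resize(s['img'],(800,600)),cv2.COLOR_RGB2BGR))
E
```

```text
[ 0.40688911 -0.33244028  0.24199241]
```

View pics/w6.png

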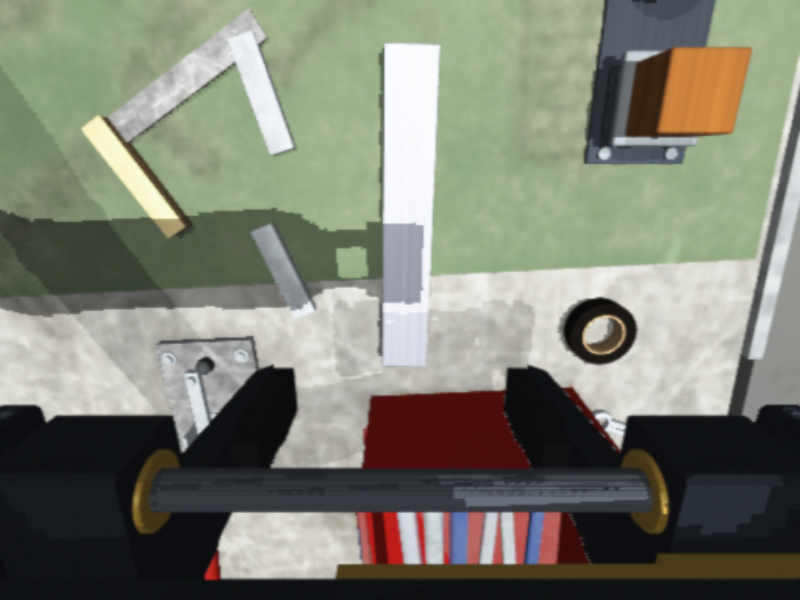

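The whole tube top is visible, with corners (385,44), (439,45), (427,366) and (383,365). The thick block is on the low stand (700,90), and the toolbox edge at (440,392) lies beyond the tube's end.

```bash
python3 - <<'E'
from h import *
s=np.load('w6.npy',allow_pickle=True).item()
P=corners(s,[(385,44),(439,45),(427,366),(383,365)],.64,.02,'tube')
corners(s,[(670,48),(749,47),(732,132),(658,134)],.64,.076,'thick placed')
c=P.mean(0); a=np.degrees(np.arctan2(*((P[0]+P[1]-P[2]-P[3])[::-1]))); print(a); plan([c[0],c[1],.0145],a,1)
E
```

```text
tube c [ 0.4154 -0.3019] sides [ 40.7 259.1  39.  258.6] ang [ -3.6 -94.4 175.6  86. ]
thick placed c [ 0.6057 -0.2209] sides [47.9 49.2 47.9 48.6] ang [ -1.4 -92.7 177.9  87.4]
85.79983706758212
n 1 rv [ 0.001 -0.001  0.021] yaw 87.0 pos [ 0.4069 -0.3324  0.242 ]
[3.08, 0.67, 22.75]
```

Request:
{"fn": "send_rows", "kwargs": {
  "motion": [
    {"x": 1.55,"y": 0.35,"z": 4.0,"rx": 0,"ry": 0,"rz": 0.02,"jaw": 8.0},
    {"x": 1.55,"y": 0.35,"z": 4.0,"rx": 0,"ry": 0,"rz": 0,"jaw": 8.0},
    {"x": 0,"y": 0,"z": 4.5,"rx": 0,"ry": 0,"rz": 0,"jaw": 8.0},
    {"x": 0,"y": 0,"z": 4.5,"rx": 0,"ry": 0,"rz": 0,"jaw": 8.0},
    {"x": 0,"y": 0,"z": 3.0,"rx": 0,"ry": 0,"rz": 0,"jaw": 8.0}
  ]
}}

```text
clock: 20.2
tool_pos: [0.4146, -0.3015, 0.0394]
eef_rot: [0.732, 0.681, -0.0, -0.001]
contact_force: [0.2, -0.8, 0.7]
opening: 0.907
finger_force: 0.0
```

Request:
{"fn": "send_rows", "kwargs": {
  "motion": [
    {"x": 0,"y": 0,"z": 1.5,"rx": 0,"ry": 0,"rz": 0,"jaw": 8.0},
    {"x": 0,"y": 0,"z": 0.5,"rx": 0,"ry": 0,"rz": 0,"jaw": 8.0},
    {"x": 0,"y": 0,"z": 0,"rx": 0,"ry": 0,"rz": 0,"jaw": 8.0},
    {"x": 0,"y": 0,"z": 0,"rx": 0,"ry": 0,"rz": 0,"jaw": 8.0},
    {"x": 0,"y": 0,"z": 0,"rx": 0,"ry": 0,"rz": 0,"jaw": 8.0}
  ]
}}

```text
clock: 20.7
tool_pos: [0.4154, -0.3034, 0.0232]
eef_rot: [0.733, 0.68, 0.0, 0.001]
contact_force: [0.5, 0.1, 0.1]
opening: 0.908
finger_force: 0.0
```

```bash
python3 - <<'E'
from h import *
plan([.4154,-.3019,.0145],85.8,1)
E
```

```text
n 1 rv [ 0.002  0.001 -0.002] yaw 85.7 pos [ 0.4154 -0.3034  0.0232]
[0.15, -0.01, 0.87]
```

Request:
{"fn": "send_rows", "kwargs": {
  "motion": [
    {"x": 0.15,"y": 0,"z": 0.85,"rx": 0,"ry": 0,"rz": 0,"jaw": 8.0},
    {"x": 0,"y": 0,"z": 0,"rx": 0,"ry": 0,"rz": 0,"jaw": 3.0},
    {"x": 0,"y": 0,"z": 0,"rx": 0,"ry": 0,"rz": 0,"jaw": 3.0},
    {"x": 0,"y": 0,"z": 0,"rx": 0,"ry": 0,"rz": 0,"jaw": 3.0},
    {"x": 0,"y": 0,"z": 0,"rx": 0,"ry": 0,"rz": 0,"jaw": 3.0}
  ],
  "grip_force": 35
}}

```text
clock: 21.2
tool_pos: [0.4148, -0.3017, 0.0138]
eef_rot: [0.733, 0.68, 0.0, 0.0]
contact_force: [-0.7, 0.7, -0.8]
opening: 0.574
finger_force: 0.0
```

Request:
{"fn": "send_rows", "kwargs": {
  "motion": [
    {"x": 0,"y": 0,"z": 0,"rx": 0,"ry": 0,"rz": 0,"jaw": 3.0},
    {"x": 0,"y": 0,"z": 0,"rx": 0,"ry": 0,"rz": 0,"jaw": 3.0},
    {"x": 0,"y": 0,"z": 0,"rx": 0,"ry": 0,"rz": 0,"jaw": 3.0},
    {"x": 0,"y": 0,"z": 0,"rx": 0,"ry": 0,"rz": 0,"jaw": 3.0},
    {"x": 0,"y": 0,"z": 0,"rx": 0,"ry": 0,"rz": 0,"jaw": 3.0}
  ]
}}

```text
clock: 21.7
tool_pos: [0.4148, -0.3017, 0.0138]
eef_rot: [0.733, 0.68, -0.0, 0.0]
contact_force: [0.5, 0.1, 0.5]
opening: 0.45
finger_force: 35.0
```

Request:
{"fn": "send_rows", "kwargs": {
  "motion": [
    {"x": 0,"y": 0,"z": -2.0,"rx": 0,"ry": 0,"rz": 0,"jaw": 3.0},
    {"x": 0,"y": 0,"z": -4.0,"rx": 0,"ry": 0,"rz": 0,"jaw": 3.0},
    {"x": 0,"y": 0,"z": -4.0,"rx": 0,"ry": 0,"rz": 0,"jaw": 3.0},
    {"x": 0,"y": 0,"z": -4.0,"rx": 0,"ry": 0,"rz": 0,"jaw": 3.0},
    {"x": 0,"y": 0,"z": 0,"rx": 0,"ry": 0,"rz": 0,"jaw": 3.0}
  ]
}}

```text
clock: 22.2
tool_pos: [0.4171, -0.3025, 0.1577]
eef_rot: [0.733, 0.68, 0.001, 0.004]
contact_force: [1.4, -0.2, -2.8]
opening: 0.452
finger_force: 35.0
```

```bash
python3 - <<'E'
from h import *
plan([.6105,-.1196,.15],86.9,8); print(get_state()['opening'])
E
```

```text
n 8 rv [ 0.001  0.    -0.003] yaw 85.7 pos [ 0.4171 -0.3025  0.1577]
[2.46, 2.24, 0.11]
[2.46, 2.24, 0.1]
[2.45, 2.25, 0.1]
[2.44, 2.26, 0.1]
[2.44, 2.26, 0.1]
[2.43, 2.27, 0.1]
[2.43, 2.28, 0.1]
[2.42, 2.28, 0.1]
0.4516041180584027
```

Request:
{"fn": "send_rows", "kwargs": {
  "motion": [
    {"x": 2.45,"y": 2.25,"z": 0,"rx": 0,"ry": 0,"rz": -0.004,"jaw": 3.0},
    {"x": 2.45,"y": 2.25,"z": 0,"rx": 0,"ry": 0,"rz": -0.004,"jaw": 3.0},
    {"x": 2.45,"y": 2.25,"z": 0,"rx": 0,"ry": 0,"rz": -0.004,"jaw": 3.0},
    {"x": 2.45,"y": 2.25,"z": 0,"rx": 0,"ry": 0,"rz": -0.004,"jaw": 3.0},
    {"x": 2.45,"y": 2.25,"z": 0,"rx": 0,"ry": 0,"rz": -0.004,"jaw": 3.0}
  ]
}}

```text
clock: 22.7
tool_pos: [0.535, -0.1861, 0.152]
eef_rot: [0.726, 0.687, -0.001, -0.001]
contact_force: [0.0, -0.1, -2.8]
opening: 0.452
finger_force: 35.0
```

Request:
{"fn": "send_rows", "kwargs": {
  "motion": [
    {"x": 2.45,"y": 2.25,"z": 0,"rx": 0,"ry": 0,"rz": 0,"jaw": 3.0},
    {"x": 2.45,"y": 2.25,"z": 0,"rx": 0,"ry": 0,"rz": 0,"jaw": 3.0},
    {"x": 2.4,"y": 2.25,"z": 0,"rx": 0,"ry": 0,"rz": 0,"jaw": 3.0},
    {"x": 0,"y": 0,"z": 2.0,"rx": 0,"ry": 0,"rz": 0,"jaw": 3.0},
    {"x": 0,"y": 0,"z": 2.0,"rx": 0,"ry": 0,"rz": 0,"jaw": 3.0}
  ]
}}

```text
clock: 23.2
tool_pos: [0.6068, -0.1163, 0.1118]
eef_rot: [0.726, 0.688, -0.0, -0.0]
contact_force: [-0.5, -0.5, -2.3]
opening: 0.454
finger_force: 35.0
```

Request:
{"fn": "send_rows", "kwargs": {
  "motion": [
    {"x": 0,"y": 0,"z": 0,"rx": 0,"ry": 0,"rz": 0,"jaw": 3.0},
    {"x": 0,"y": 0,"z": 0,"rx": 0,"ry": 0,"rz": 0,"jaw": 3.0},
    {"x": 0,"y": 0,"z": 0,"rx": 0,"ry": 0,"rz": 0,"jaw": 3.0},
    {"x": 0,"y": 0,"z": 0,"rx": 0,"ry": 0,"rz": 0,"jaw": 3.0},
    {"x": 0,"y": 0,"z": 0,"rx": 0,"ry": 0,"rz": 0,"jaw": 3.0}
  ]
}}

```text
clock: 23.7
tool_pos: [0.607, -0.1179, 0.1145]
eef_rot: [0.726, 0.687, 0.0, 0.001]
contact_force: [-0.2, -0.3, -2.8]
opening: 0.452
finger_force: 35.0
```

```bash
python3 - <<'E'
from h import *
s=snap('wrist'); np.save('w7.npy',s,allow_pickle=True); plan([.6105,-.1196,.0925],86.9,1); print(get_state()['opening'])
cv2.imwrite('pics/w7.png',cv2.cvtColor(cv2.resize(s['img'],(800,600)),cv2.COLOR_RGB2BGR))
E
```

```text
n 1 rv [ 0.001  0.    -0.001] yaw 86.8 pos [ 0.6069 -0.118   0.1144]
[-0.14, 0.36, 2.19]
0.451880799837482
```

View pics/w7.png

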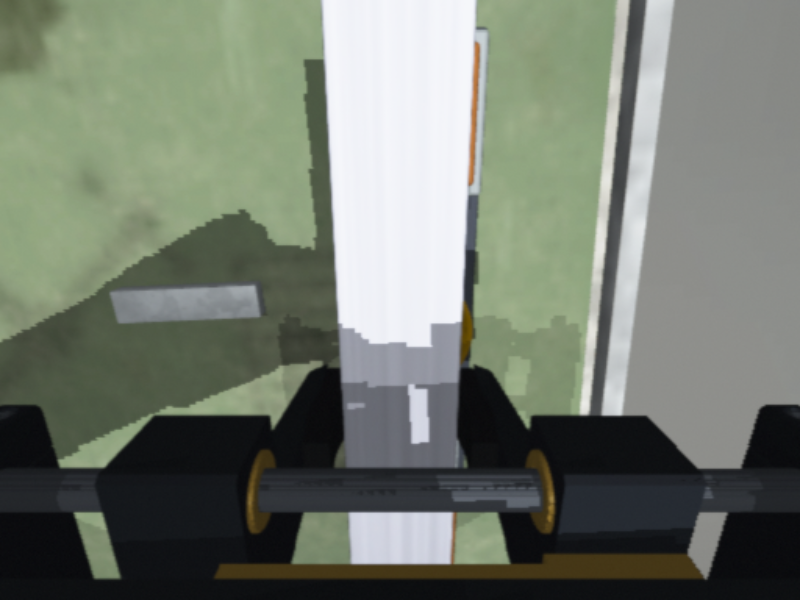

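The tube is held level over the blocks (400,300), about 3.6 mm short in x. I'll correct that and lower it.

Request:
{"fn": "send_rows", "kwargs": {
  "motion": [
    {"x": -0.15,"y": 0.36,"z": 0.5,"rx": 0,"ry": 0,"rz": 0,"jaw": 3.0},
    {"x": 0,"y": 0,"z": 0.8,"rx": 0,"ry": 0,"rz": 0,"jaw": 3.0},
    {"x": 0,"y": 0,"z": 0.7,"rx": 0,"ry": 0,"rz": 0,"jaw": 3.0},
    {"x": 0,"y": 0,"z": 0,"rx": 0,"ry": 0,"rz": 0,"jaw": 3.0},
    {"x": 0,"y": 0,"z": 0,"rx": 0,"ry": 0,"rz": 0,"jaw": 3.0}
  ]
}}

```text
clock: 24.25
tool_pos: [0.6099, -0.1193, 0.0932]
eef_rot: [0.726, 0.688, -0.0, -0.0]
contact_force: [0.5, 0.2, -1.8]
opening: 0.45
finger_force: 35.0
```

```bash
python3 - <<'E'
from h import *
plan([.6105,-.1196,.0898],86.9,1)
E
```

```text
n 1 rv [-0.001 -0.    -0.001] yaw 86.9 pos [ 0.6099 -0.1193  0.0932]
[-0.03, 0.07, 0.34]
```

Request:
{"fn": "send_rows", "kwargs": {
  "motion": [
    {"x": 0,"y": 0.06,"z": 0.2,"rx": 0,"ry": 0,"rz": 0,"jaw": 3.0},
    {"x": 0,"y": 0,"z": 0.1,"rx": 0,"ry": 0,"rz": 0,"jaw": 3.0},
    {"x": 0,"y": 0,"z": 0.05,"rx": 0,"ry": 0,"rz": 0,"jaw": 3.0},
    {"x": 0,"y": 0,"z": 0,"rx": 0,"ry": 0,"rz": 0,"jaw": 3.0},
    {"x": 0,"y": 0,"z": 0,"rx": 0,"ry": 0,"rz": 0,"jaw": 3.0}
  ]
}}

```text
clock: 24.75
tool_pos: [0.6108, -0.1195, 0.0903]
eef_rot: [0.726, 0.687, 0.0, 0.0]
contact_force: [0.2, -0.4, -2.4]
opening: 0.447
finger_force: 35.0
```

Request:
{"fn": "send_rows", "kwargs": {
  "motion": [
    {"x": 0,"y": 0,"z": 0.08,"rx": 0,"ry": 0,"rz": 0,"jaw": 3.0},
    {"x": 0,"y": 0,"z": 0.04,"rx": 0,"ry": 0,"rz": 0,"jaw": 3.0},
    {"x": 0,"y": 0,"z": 0,"rx": 0,"ry": 0,"rz": 0,"jaw": 3.0},
    {"x": 0,"y": 0,"z": 0,"rx": 0,"ry": 0,"rz": 0,"jaw": 3.0},
    {"x": 0,"y": 0,"z": 0,"rx": 0,"ry": 0,"rz": 0,"jaw": 3.0}
  ]
}}

```text
clock: 25.25
tool_pos: [0.6109, -0.1195, 0.0899]
eef_rot: [0.726, 0.687, 0.0, 0.0]
contact_force: [-1.9, 0.1, 4.5]
opening: 0.45
finger_force: 35.0
```

Contact made, so I'll release and retreat.

Request:
{"fn": "send_rows", "kwargs": {
  "motion": [
    {"x": 0,"y": 0,"z": 0,"rx": 0,"ry": 0,"rz": 0,"jaw": 5.5},
    {"x": 0,"y": 0,"z": 0,"rx": 0,"ry": 0,"rz": 0,"jaw": 6.5},
    {"x": 0,"y": 0,"z": 0,"rx": 0,"ry": 0,"rz": 0,"jaw": 6.5},
    {"x": 0,"y": 0,"z": 0,"rx": 0,"ry": 0,"rz": 0,"jaw": 6.5},
    {"x": 0,"y": 0,"z": -2.0,"rx": 0,"ry": 0,"rz": 0,"jaw": 6.5}
  ]
}}

```text
clock: 25.75
tool_pos: [0.6089, -0.1196, 0.1069]
eef_rot: [0.726, 0.687, -0.002, -0.002]
contact_force: [-0.4, -0.9, -0.0]
opening: 0.736
finger_force: 0.0
```

Request:
{"fn": "send_rows", "kwargs": {
  "motion": [
    {"x": 0,"y": 0,"z": -4.0,"rx": 0,"ry": 0,"rz": 0,"jaw": 6.5},
    {"x": 0,"y": 0,"z": -4.0,"rx": 0,"ry": 0,"rz": 0,"jaw": 6.5},
    {"x": 0,"y": 0,"z": -4.0,"rx": 0,"ry": 0,"rz": 0,"jaw": 6.5},
    {"x": 0,"y": 0,"z": 0,"rx": 0,"ry": 0,"rz": 0,"jaw": 6.5},
    {"x": 0,"y": 0,"z": 0,"rx": 0,"ry": 0,"rz": 0,"jaw": 6.5}
  ]
}}

```text
clock: 26.25
tool_pos: [0.611, -0.1196, 0.2297]
eef_rot: [0.726, 0.687, 0.0, 0.001]
contact_force: [-0.4, -1.6, -0.8]
opening: 0.738
finger_force: 0.0
```

```bash
python3 - <<'E'
from h import *
s=snap('wrist'); np.save('w8.npy',s,allow_pickle=True); plan([.40,-.11,.235],0); print(get_state()['q'][6])
cv2.imwrite('pics/w8.png',cv2.cvtColor(cv2.resize(s['img'],(800,600)),cv2.COLOR_RGB2BGR))
E
```

```text
n 11 rv [-0.     0.     0.138] yaw 86.8 pos [ 0.6102 -0.1198  0.2283]
[-0.02, -1.91, -0.06]
[-0.28, -1.89, -0.06]
[-0.54, -1.84, -0.06]
[-0.78, -1.74, -0.06]
[-1.02, -1.62, -0.06]
[-1.23, -1.47, -0.06]
[-1.42, -1.28, -0.06]
[-1.58, -1.08, -0.06]
[-1.71, -0.85, -0.06]
[-1.81, -0.61, -0.06]
[-1.88, -0.35, -0.06]
-0.4338938047955632
```

View pics/w8.png

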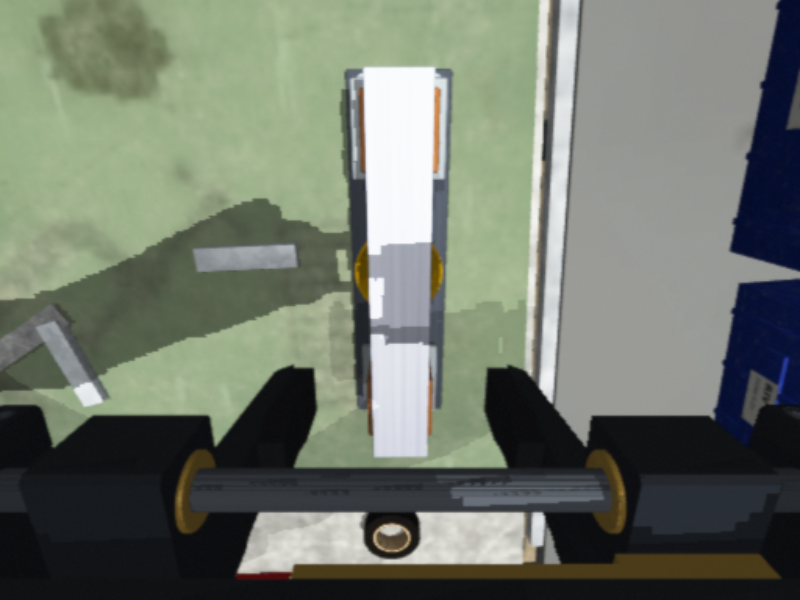

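Tube lies across both blocks along the rail, corners about (364,68), (435,68), (427,456), (374,456), with the cup peeking out at both sides (400,271).

```bash
python3 - <<'E'
from h import *
s=np.load('w8.npy',allow_pickle=True).item()
P=corners(s,[(364,68),(435,68),(427,456),(374,456)],.64,.096,'tube'); print(P)
corners(s,[(194,249),(295,244),(298,266),(198,271)],.64,.012,'bar')
plan([.4833,-.1093,.20],-.3,11)
E
```

```text
tube c [ 0.6116 -0.1199] sides [ 39.6 258.2  39.3 258.1] ang [ -3.  -93.  176.9  87. ]
[[ 0.59859539  0.01000847]
 [ 0.63811493  0.00791952]
 [ 0.62439929 -0.24991426]
 [ 0.58512997 -0.24776724]]
bar c [ 0.4832 -0.1093] sides [84.2 18.5 84.2 19.6] ang [ -0.8 -90.9 179.9  89.2]
n 11 rv [-0.     0.     0.138] yaw 86.8 pos [ 0.6102 -0.1198  0.2283]
[0.03, -1.16, 0.26]
[-0.13, -1.15, 0.26]
[-0.29, -1.12, 0.26]
[-0.44, -1.07, 0.26]
[-0.58, -1.0, 0.26]
[-0.71, -0.91, 0.26]
[-0.83, -0.8, 0.26]
[-0.93, -0.68, 0.26]
[-1.02, -0.55, 0.26]
[-1.09, -0.4, 0.26]
[-1.13, -0.25, 0.26]
```

Request:
{"fn": "send_rows", "kwargs": {
  "motion": [
    {"x": 0.05,"y": -1.15,"z": 0.25,"rx": 0,"ry": 0,"rz": 0.138,"jaw": 6.5},
    {"x": -0.15,"y": -1.15,"z": 0.25,"rx": 0,"ry": 0,"rz": 0.138,"jaw": 6.5},
    {"x": -0.3,"y": -1.1,"z": 0.25,"rx": 0,"ry": 0,"rz": 0.138,"jaw": 6.5},
    {"x": -0.45,"y": -1.05,"z": 0.25,"rx": 0,"ry": 0,"rz": 0.138,"jaw": 6.5},
    {"x": -0.6,"y": -1.0,"z": 0.25,"rx": 0,"ry": 0,"rz": 0.138,"jaw": 6.5}
  ]
}}

```text
clock: 26.8
tool_pos: [0.5516, -0.1155, 0.2145]
eef_rot: [0.917, 0.399, -0.002, -0.001]
contact_force: [-0.0, 0.1, -0.6]
opening: 0.736
finger_force: 0.0
```

Request:
{"fn": "send_rows", "kwargs": {
  "motion": [
    {"x": -0.7,"y": -0.9,"z": 0.25,"rx": 0,"ry": 0,"rz": 0.138,"jaw": 6.5},
    {"x": -0.8,"y": -0.8,"z": 0.25,"rx": 0,"ry": 0,"rz": 0.138,"jaw": 6.5},
    {"x": -0.95,"y": -0.7,"z": 0.25,"rx": 0,"ry": 0,"rz": 0.138,"jaw": 6.5},
    {"x": -1.0,"y": -0.55,"z": 0.25,"rx": 0,"ry": 0,"rz": 0.138,"jaw": 6.5},
    {"x": -1.1,"y": -0.4,"z": 0.25,"rx": 0,"ry": 0,"rz": 0.138,"jaw": 6.5}
  ]
}}

```text
clock: 27.3
tool_pos: [0.4942, -0.1104, 0.2023]
eef_rot: [0.998, 0.065, -0.002, -0.0]
contact_force: [-0.4, 0.8, 0.1]
opening: 0.738
finger_force: 0.0
```

Request:
{"fn": "send_rows", "kwargs": {
  "motion": [
    {"x": -1.1,"y": -0.25,"z": 0.25,"rx": 0,"ry": 0,"rz": 0.138,"jaw": 6.5},
    {"x": 0,"y": 0,"z": 0,"rx": 0,"ry": 0,"rz": 0,"jaw": 5.0},
    {"x": 0,"y": 0,"z": 0,"rx": 0,"ry": 0,"rz": 0,"jaw": 5.0},
    {"x": 0,"y": 0,"z": 0,"rx": 0,"ry": 0,"rz": 0,"jaw": 5.0},
    {"x": 0,"y": 0,"z": 0,"rx": 0,"ry": 0,"rz": 0,"jaw": 5.0}
  ]
}}

```text
clock: 27.8
tool_pos: [0.4852, -0.1094, 0.2014]
eef_rot: [1.0, -0.0, 0.0, -0.0]
contact_force: [-0.1, -0.5, 0.2]
opening: 0.566
finger_force: 0.0
```

```bash
python3 - <<'E'
from h import *
plan([.4833,-.1093,.0135],-.4,1)
E
```

```text
n 1 rv [-0.    -0.     0.006] yaw -0.0 pos [ 0.4852 -0.1094  0.2014]
[-0.2, -0.01, 18.79]
```

Request:
{"fn": "send_rows", "kwargs": {
  "motion": [
    {"x": -0.2,"y": 0,"z": 4.0,"rx": 0,"ry": 0,"rz": 0.006,"jaw": 5.0},
    {"x": 0,"y": 0,"z": 4.0,"rx": 0,"ry": 0,"rz": 0,"jaw": 5.0},
    {"x": 0,"y": 0,"z": 4.0,"rx": 0,"ry": 0,"rz": 0,"jaw": 5.0},
    {"x": 0,"y": 0,"z": 3.0,"rx": 0,"ry": 0,"rz": 0,"jaw": 5.0},
    {"x": 0,"y": 0,"z": 2.0,"rx": 0,"ry": 0,"rz": 0,"jaw": 5.0}
  ]
}}

```text
clock: 28.3
tool_pos: [0.4824, -0.1092, 0.0292]
eef_rot: [1.0, -0.003, -0.001, -0.0]
contact_force: [0.1, 0.2, 0.5]
opening: 0.569
finger_force: 0.0
```

Request:
{"fn": "send_rows", "kwargs": {
  "motion": [
    {"x": 0,"y": 0,"z": 0.8,"rx": 0,"ry": 0,"rz": 0,"jaw": 5.0},
    {"x": 0,"y": 0,"z": 0,"rx": 0,"ry": 0,"rz": 0,"jaw": 5.0},
    {"x": 0,"y": 0,"z": 0,"rx": 0,"ry": 0,"rz": 0,"jaw": 5.0},
    {"x": 0,"y": 0,"z": 0,"rx": 0,"ry": 0,"rz": 0,"jaw": 5.0},
    {"x": 0,"y": 0,"z": 0,"rx": 0,"ry": 0,"rz": 0,"jaw": 5.0}
  ]
}}

```text
clock: 28.8
tool_pos: [0.4833, -0.1096, 0.0245]
eef_rot: [1.0, -0.004, 0.001, 0.0]
contact_force: [0.7, -0.2, 0.6]
opening: 0.565
finger_force: 0.0
```

```bash
python3 - <<'E'
from h import *
plan([.4833,-.1093,.0135],-.4,1)
E
```

```text
n 1 rv [ 0.    -0.002 -0.001] yaw -0.5 pos [ 0.4833 -0.1096  0.0245]
[-0.0, -0.03, 1.1]
```

Request:
{"fn": "send_rows", "kwargs": {
  "motion": [
    {"x": 0,"y": 0,"z": 0.7,"rx": 0,"ry": 0,"rz": 0,"jaw": 5.0},
    {"x": 0,"y": 0,"z": 0.4,"rx": 0,"ry": 0,"rz": 0,"jaw": 5.0},
    {"x": 0,"y": 0,"z": 0,"rx": 0,"ry": 0,"rz": 0,"jaw": 5.0},
    {"x": 0,"y": 0,"z": 0,"rx": 0,"ry": 0,"rz": 0,"jaw": 1.0},
    {"x": 0,"y": 0,"z": 0,"rx": 0,"ry": 0,"rz": 0,"jaw": 1.0}
  ],
  "grip_force": 30
}}

```text
clock: 29.3
tool_pos: [0.4826, -0.1094, 0.0125]
eef_rot: [1.0, -0.004, -0.0, 0.0]
contact_force: [0.5, 0.5, 0.1]
opening: 0.41
finger_force: 0.0
```

Request:
{"fn": "send_rows", "kwargs": {
  "motion": [
    {"x": 0,"y": 0,"z": 0,"rx": 0,"ry": 0,"rz": 0,"jaw": 1.0},
    {"x": 0,"y": 0,"z": 0,"rx": 0,"ry": 0,"rz": 0,"jaw": 1.0},
    {"x": 0,"y": 0,"z": 0,"rx": 0,"ry": 0,"rz": 0,"jaw": 1.0},
    {"x": 0,"y": 0,"z": 0,"rx": 0,"ry": 0,"rz": 0,"jaw": 1.0},
    {"x": 0,"y": 0,"z": 0,"rx": 0,"ry": 0,"rz": 0,"jaw": 1.0}
  ]
}}

```text
clock: 29.8
tool_pos: [0.4827, -0.1093, 0.0126]
eef_rot: [1.0, -0.004, 0.0, -0.0]
contact_force: [-0.5, 0.9, 0.8]
opening: 0.224
finger_force: 30.0
```

Request:
{"fn": "send_rows", "kwargs": {
  "motion": [
    {"x": 0,"y": 0,"z": -3.0,"rx": 0,"ry": 0,"rz": 0,"jaw": 1.0},
    {"x": 0,"y": 0,"z": -4.0,"rx": 0,"ry": 0,"rz": 0,"jaw": 1.0},
    {"x": 0,"y": 0,"z": -4.0,"rx": 0,"ry": 0,"rz": 0,"jaw": 1.0},
    {"x": 0,"y": 0,"z": -4.0,"rx": 0,"ry": 0,"rz": 0,"jaw": 1.0},
    {"x": 0,"y": 0,"z": 0,"rx": 0,"ry": 0,"rz": 0,"jaw": 1.0}
  ]
}}

```text
clock: 30.3
tool_pos: [0.4852, -0.11, 0.1667]
eef_rot: [1.0, -0.005, 0.004, 0.001]
contact_force: [0.1, 0.1, -1.4]
opening: 0.221
finger_force: 30.0
```

```bash
python3 - <<'E'
from h import *
plan([.611,-.1196,.16],-3.1,5); print(get_state()['opening'])
E
```

```text
n 5 rv [ 0.    -0.002  0.009] yaw -0.5 pos [ 0.4852 -0.11    0.1667]
[2.52, 0.17, 0.16]
[2.52, 0.15, 0.15]
[2.52, 0.12, 0.15]
[2.52, 0.1, 0.14]
[2.52, 0.08, 0.14]
0.22123780819956373
```

Request:
{"fn": "send_rows", "kwargs": {
  "motion": [
    {"x": 2.5,"y": 0.17,"z": 0,"rx": 0,"ry": 0,"rz": 0.009,"jaw": 1.0},
    {"x": 2.5,"y": 0.15,"z": 0,"rx": 0,"ry": 0,"rz": 0.009,"jaw": 1.0},
    {"x": 2.5,"y": 0.12,"z": 0,"rx": 0,"ry": 0,"rz": 0.009,"jaw": 1.0},
    {"x": 2.5,"y": 0.1,"z": 0,"rx": 0,"ry": 0,"rz": 0.009,"jaw": 1.0},
    {"x": 2.5,"y": 0.08,"z": 0,"rx": 0,"ry": 0,"rz": 0.009,"jaw": 1.0}
  ]
}}

```text
clock: 30.8
tool_pos: [0.6074, -0.1191, 0.161]
eef_rot: [1.0, -0.027, -0.001, 0.0]
contact_force: [0.4, 0.9, -1.0]
opening: 0.221
finger_force: 30.0
```

Request:
{"fn": "send_rows", "kwargs": {
  "motion": [
    {"x": 0,"y": 0,"z": 1.5,"rx": 0,"ry": 0,"rz": 0,"jaw": 1.0},
    {"x": 0,"y": 0,"z": 1.5,"rx": 0,"ry": 0,"rz": 0,"jaw": 1.0},
    {"x": 0,"y": 0,"z": 0,"rx": 0,"ry": 0,"rz": 0,"jaw": 1.0},
    {"x": 0,"y": 0,"z": 0,"rx": 0,"ry": 0,"rz": 0,"jaw": 1.0},
    {"x": 0,"y": 0,"z": 0,"rx": 0,"ry": 0,"rz": 0,"jaw": 1.0}
  ]
}}

```text
clock: 31.3
tool_pos: [0.6073, -0.1189, 0.1328]
eef_rot: [1.0, -0.027, 0.0, 0.0]
contact_force: [0.6, 0.1, -1.1]
opening: 0.224
finger_force: 30.0
```

```bash
python3 - <<'E'
from h import *
plan([.6105,-.1196,.1105],-3.1,1); print(get_state()['opening'])
E
```

```text
n 1 rv [ 0.    -0.     0.001] yaw -3.0 pos [ 0.6073 -0.1189  0.1328]
[0.33, 0.05, 2.23]
0.2236103163152627
```

Request:
{"fn": "send_rows", "kwargs": {
  "motion": [
    {"x": 0.33,"y": 0.05,"z": 1.0,"rx": 0,"ry": 0,"rz": 0,"jaw": 1.0},
    {"x": 0,"y": 0,"z": 0.8,"rx": 0,"ry": 0,"rz": 0,"jaw": 1.0},
    {"x": 0,"y": 0,"z": 0.3,"rx": 0,"ry": 0,"rz": 0,"jaw": 1.0},
    {"x": 0,"y": 0,"z": 0,"rx": 0,"ry": 0,"rz": 0,"jaw": 1.0},
    {"x": 0,"y": 0,"z": 0,"rx": 0,"ry": 0,"rz": 0,"jaw": 1.0}
  ]
}}

```text
clock: 31.8
tool_pos: [0.6107, -0.1195, 0.1115]
eef_rot: [1.0, -0.027, -0.0, 0.0]
contact_force: [0.1, 1.0, -1.5]
opening: 0.229
finger_force: 30.0
```

Request:
{"fn": "send_rows", "kwargs": {
  "motion": [
    {"x": 0,"y": 0,"z": 0.1,"rx": 0,"ry": 0,"rz": 0,"jaw": 1.0},
    {"x": 0,"y": 0,"z": 0,"rx": 0,"ry": 0,"rz": 0,"jaw": 1.0},
    {"x": 0,"y": 0,"z": 0,"rx": 0,"ry": 0,"rz": 0,"jaw": 1.0},
    {"x": 0,"y": 0,"z": 0,"rx": 0,"ry": 0,"rz": 0,"jaw": 1.0},
    {"x": 0,"y": 0,"z": 0,"rx": 0,"ry": 0,"rz": 0,"jaw": 1.0}
  ]
}}

```text
clock: 32.3
tool_pos: [0.6108, -0.1196, 0.1106]
eef_rot: [1.0, -0.027, 0.0, 0.0]
contact_force: [0.7, 0.5, -1.5]
opening: 0.225
finger_force: 30.0
```

Request:
{"fn": "send_rows", "kwargs": {
  "motion": [
    {"x": 0,"y": 0,"z": 0.1,"rx": 0,"ry": 0,"rz": 0,"jaw": 1.0},
    {"x": 0,"y": 0,"z": 0.07,"rx": 0,"ry": 0,"rz": 0,"jaw": 1.0},
    {"x": 0,"y": 0,"z": 0,"rx": 0,"ry": 0,"rz": 0,"jaw": 1.0},
    {"x": 0,"y": 0,"z": 0,"rx": 0,"ry": 0,"rz": 0,"jaw": 1.0},
    {"x": 0,"y": 0,"z": 0,"rx": 0,"ry": 0,"rz": 0,"jaw": 1.0}
  ]
}}

```text
clock: 32.8
tool_pos: [0.6107, -0.1196, 0.1088]
eef_rot: [1.0, -0.027, -0.0, 0.0]
contact_force: [0.2, -0.3, -2.1]
opening: 0.218
finger_force: 30.0
```

Request:
{"fn": "send_rows", "kwargs": {
  "motion": [
    {"x": 0,"y": 0,"z": 0.06,"rx": 0,"ry": 0,"rz": 0,"jaw": 1.0},
    {"x": 0,"y": 0,"z": 0.04,"rx": 0,"ry": 0,"rz": 0,"jaw": 1.0},
    {"x": 0,"y": 0,"z": 0,"rx": 0,"ry": 0,"rz": 0,"jaw": 1.0},
    {"x": 0,"y": 0,"z": 0,"rx": 0,"ry": 0,"rz": 0,"jaw": 1.0},
    {"x": 0,"y": 0,"z": 0,"rx": 0,"ry": 0,"rz": 0,"jaw": 1.0}
  ]
}}

```text
clock: 33.3
tool_pos: [0.6107, -0.1196, 0.1087]
eef_rot: [1.0, -0.027, 0.0, 0.0]
contact_force: [-1.0, 0.5, 4.9]
opening: 0.22
finger_force: 30.0
```

Request:
{"fn": "send_rows", "kwargs": {
  "motion": [
    {"x": 0,"y": 0,"z": 0,"rx": 0,"ry": 0,"rz": 0,"jaw": 3.0},
    {"x": 0,"y": 0,"z": 0,"rx": 0,"ry": 0,"rz": 0,"jaw": 5.0},
    {"x": 0,"y": 0,"z": 0,"rx": 0,"ry": 0,"rz": 0,"jaw": 5.0},
    {"x": 0,"y": 0,"z": 0,"rx": 0,"ry": 0,"rz": 0,"jaw": 5.0},
    {"x": 0,"y": 0,"z": -2.0,"rx": 0,"ry": 0,"rz": 0,"jaw": 5.0}
  ]
}}

```text
clock: 33.8
tool_pos: [0.6088, -0.1193, 0.1257]
eef_rot: [1.0, -0.026, -0.003, -0.0]
contact_force: [0.3, 0.6, 0.1]
opening: 0.562
finger_force: 0.0
```

Request:
{"fn": "send_rows", "kwargs": {
  "motion": [
    {"x": 0,"y": 0,"z": -4.0,"rx": 0,"ry": 0,"rz": 0,"jaw": 5.0},
    {"x": -3.0,"y": 0,"z": -3.0,"rx": 0,"ry": 0,"rz": 0,"jaw": 5.0},
    {"x": -4.0,"y": 0,"z": -2.0,"rx": 0,"ry": 0,"rz": 0,"jaw": 5.0},
    {"x": -4.0,"y": 0,"z": 0,"rx": 0,"ry": 0,"rz": 0,"jaw": 5.0},
    {"x": 0,"y": 0,"z": 0,"rx": 0,"ry": 0,"rz": 0,"jaw": 5.0}
  ]
}}

```text
clock: 34.3
tool_pos: [0.4936, -0.114, 0.2178]
eef_rot: [1.0, -0.027, -0.004, 0.001]
contact_force: [0.6, 0.1, -0.2]
opening: 0.566
finger_force: 0.0
```

```bash
python3 - <<'E'
from h import *
s=snap('wrist'); np.save('w9.npy',s,allow_pickle=True)
cv2.imwrite('pics/w9.png',cv2.cvtColor(cv2.resize(s['img'],(800,600)),cv2.COLOR_RGB2BGR))
E
```

```text
(no output)
```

View pics/w9.png

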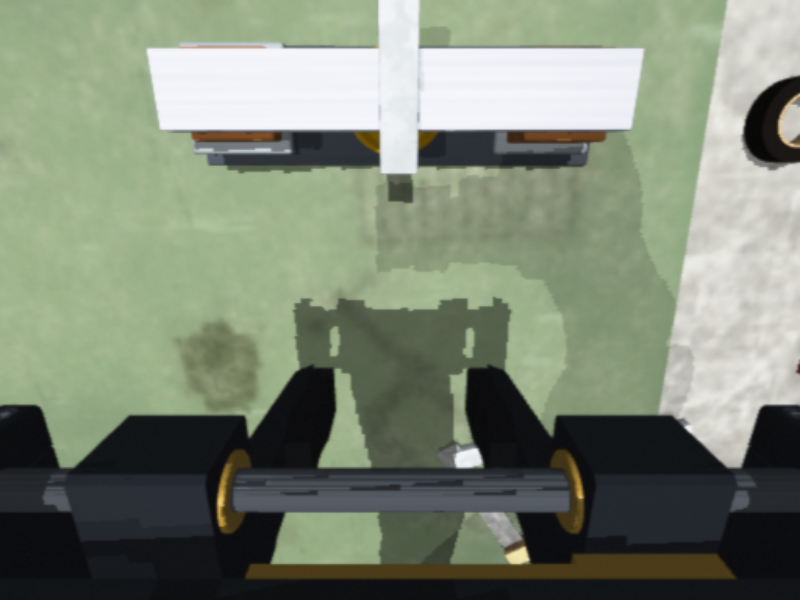

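The tube (395,88) rests on both blocks, the bar (398,90) lies square across its middle over the cup, and nothing is touching the gripper. I'll hand it in.

```bash
python3 - <<'E'
from h import *
print(finish_job())
E
```

```text
the job is handed in; nothing more can be done
None
```

The cross joint is set up and handed in at about 34 s: cup upright midway on the rail, thin block on the tall stand and thick block on the low one, tube across both, and bar square over the cup, with cup and tube measured within about 1 mm and the bar's final position checked by eye.

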